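# Cure glued pull-test coupons in the UV light box

## Robot

A 6-joint arm with a two-finger parallel gripper is mounted at the origin on the work surface. World frame = base frame: x ahead of the robot, y to its left, z up, the work surface at z = 0. Lengths are in mm, angles in rad, forces in N, time in s.
With the tool pointing down it reaches from about 250 to 800 mm from the base axis. Payload 3.9 kg.
Tool frame: the origin (TCP) lies midway between the tips of the shut fingers; the grasp point (between the pads) lies 19 mm behind it; z points along the fingers, y is the line along which they close (so a half turn about z gives the same grasp; the last joint's range is limited). The gripper opens to 85 mm and grips with 20 to 120 N. Pads are 22 mm wide; open, the fingers measure 114 mm over their backs; the gripper's body (76 mm by 85 mm) begins 54 mm behind the grasp point. The pads swing forward as they close: fully open they stand 13 mm farther back than shut.
Start: joints at [-1.175, 0.26, -0.138, 1.173, 0, 1.571], TCP at [202.407, -484.404, 231.304] pointing down, gripper open.
Joint ranges: [-2.78, 2.78], [-0.83, 1.72], [-1.28, 1.37], [-1.9, 2.12], [-1.57, 1.48], [-3.14, 3.14]. Speed limits (rad/s): [2.57, 2.57, 3.14, 3.14, 3.14, 3.14].

## Interface

Orientations are given as [roll, pitch, yaw] about the fixed x, y, z axes, in that order (R = Rz(yaw) Ry(pitch) Rx(roll)).
In Python, from bench import bot gives the robot as it stands.
- The arm moves only by the shell command python3 steer.py 'ROWS' [FORCE]. ROWS is rows parted by semicolons, their numbers by spaces, 1 to 5 of them, each of 7 numbers: dx, dy, dz in mm, then a rotation vector rx, ry, rz in rad, then the finger opening in mm; each row shifts and turns the commanded pose from where the row before left it, along the tool's axes as they then stand; what a row does not reach is not made up. A row lasts 1/12 s, in which the tool goes at most 41.7 mm and 0.125 rad, less where a joint would pass 70% of its speed; a pose out of reach is approached as far as the arm can. The fingers move at their own pace and stop on an object; FORCE is the grip in N (left out, the last holds). Time passes only in rows, so rows that do not move let the fingers close. It prints the time, the measured TCP pose, the force, the opening and the grip force at its end.
- bot.get_state(): the state, without advancing time (a new reading comes with each control period).
- bot.capture(name): name is "side" or "top" or "wrist"; returns the picture (400x640x3 uint8, red, green, blue); there is no depth.
- bot.camera_params(name): a dict with "K" (3x3 intrinsics, pixels), "distortion" ([k1, k2, p1, p2, k3] as OpenCV has them; the pictures are not rectified), "rvec" (rotation vector, rad) and "tvec" (3), from world to camera coordinates, as OpenCV has them. Camera axes: x right, y down, z forward; pixel columns grow to the right and rows downward; lengths in mm; the calibration is good to about 2 mm. A picture is of the moment at which its call begins: read the wrist's pose just before it. camera_params takes no time and is no camera call; for the wrist camera it gives the pose at the moment of the call.
- bot.sign_off(): hands the job in; it is judged then, once.
The state is a dict: "time": time; "q": joint angles; "joint_vel": joint speeds; "joint_torque": joint torques, N m; "tool_pos": TCP position; "tcp_rot": TCP orientation; "contact_force": force on the tool from outside, world axes, zero at the start; "moment": the same for the moment, N m; "gripper_width": finger opening in mm; "grasp_force": force on a finger pad.
Only numpy, scipy, OpenCV 4.12 (cv2) and the standard library are available. Lean on these libraries where they do the work, as an engineer would, in place of code of your own. Each camera call takes 0.05 s, during which the arm holds its last target. There are 200 camera calls.

## Task

Cure every glued coupon on the green-grey mat in the UV light box: swing the hood up to its stop, stand the coupons flat on its frosted glass, stub up, and shut the hood; then pull the orange lamp knob out to its detent, leave the lamp on for at least six seconds and push the knob fully back in. After that swing the hood up to its stop again, set all the coupons flat in the blue tray, stub up, and leave the hood shut. The lamp must never be on with the hood open, and do not knock over the glue bottle.

Things in the scene. Friction and masses are not known exactly. Their poses are not given: they have to be found in the camera images.
- lightbox: UV light box, dark green, fixed, 200 x 335 mm, 90 mm high without hood. Origin: middle of its underside, on the table; +x points from its front to the hinge side, +y to its left, +z up. Left part (225 mm wide, centre y = +55): glass platen under the hood. Right part (110 mm wide, centre y = -112, flat top at z = 92): console with the lamp knob. Place and yaw vary.
- platen (a point): centre of the top face of the frosted glass platen, 75 mm above the table; axes as the light box. The glass is 130 mm (x) by 205 mm (y), inside an aluminium rim that stands 10 mm above it, 10 mm wide at the front and sides and 30 mm at the hinge.
- hood (a joint): hood angle, rad: 0 shut, grows as it swings up and back, 1.70 at its stop (a little past upright). Stiff hinge: the hood stays at any angle and takes up to 6 N at the handle to move. It may be found slightly ajar. The hood is a green shell 165 x 221 mm, 39 mm high, with an amber window; inside at least 31 mm clear above the rim.
- hood_hinge (a point): middle of the hinge axis, 85 mm above the table and 95 mm behind the platen's centre in the light box's x. The axis lies along the light box's y. The point's axes turn with the hood; at 0 they are those of the light box.
- hood_handle (a point): middle of the handle, a round steel bar, 12 mm thick, 120 mm long, along the light box's y, 45 mm in front of the hood's front wall, on two 10 mm posts 110 mm apart. Shut: 210 mm in front of the hinge axis and 22 mm above it. It goes round the hinge axis with the hood; at the stop it is on top, 291 mm above the table. The bar can turn in the fingers: pinch it from above all the way.
- lamp_knob (a joint): lamp switch travel, m: 0 pushed in (lamp off), 0.012 pulled out to its detent (lamp on). It pulls straight up. A spring detent holds it at either end and it snaps over half way; about 8 N either way.
- lamp_knob_top (a point): centre of the top face of the lamp knob, an orange mushroom head 36 mm in diameter, 16 mm thick, on a 16 mm stem. Pushed in, this point is 34 mm above the console's top (126 mm above the table), at x = -20, y = -112 mm in the light box's frame.
- mat: green-grey preparation mat, fixed, 180 (x) x 170 (y) x 3 mm; origin: middle of its underside. To the left or to the right of the light box.
- tray: blue open tray, fixed, outside 200 (x) x 158 (y) x 18 mm high, walls and floor 4 mm; origin: middle of its underside. On the other side of the light box from the mat.
- coupon1: glued coupon: clear glass plate 44 x 44 x 6 mm with an aluminium pull stub standing on its middle (flange 22 mm diameter to z = 12, neck 12 mm to z = 20, cylindrical head 18 mm diameter from z = 20 to its top at z = 34 mm); about 55 g. Origin: middle of the plate's underside, z up through the stub. Of the four coupons two or three are present.
- coupon2: glued coupon: clear glass plate 44 x 44 x 6 mm with an aluminium pull stub standing on its middle (flange 22 mm diameter to z = 12, neck 12 mm to z = 20, cylindrical head 18 mm diameter from z = 20 to its top at z = 34 mm); about 55 g. Origin: middle of the plate's underside, z up through the stub. Of the four coupons two or three are present.
- coupon3: glued coupon: clear glass plate 44 x 44 x 6 mm with an aluminium pull stub standing on its middle (flange 22 mm diameter to z = 12, neck 12 mm to z = 20, cylindrical head 18 mm diameter from z = 20 to its top at z = 34 mm); about 55 g. Origin: middle of the plate's underside, z up through the stub. Of the four coupons two or three are present.
- coupon4: glued coupon: clear glass plate 44 x 44 x 6 mm with an aluminium pull stub standing on its middle (flange 22 mm diameter to z = 12, neck 12 mm to z = 20, cylindrical head 18 mm diameter from z = 20 to its top at z = 34 mm); about 55 g. Origin: middle of the plate's underside, z up through the stub. Of the four coupons two or three are present.
- glue_bottle: amber glue bottle, 38 mm diameter, 95 mm high, loose, not to be used; origin: middle of its underside.

How it is judged (in metres and radians):
On the way, in this order (a step that is already met when the one before it is completed fails the run):
1. the hood is swung up to its stop (value of joint hood above 1.64 rad), for 0.2 s.
2. all coupons stand flat on the platen, stub up, released (x of coupon1 in the frame of platen between -0.05 and 0.05 m and y of coupon1 in the frame of platen between -0.088 and 0.088 m and z of coupon1 in the frame of platen between -0.004 and 0.005 m and angle between each of coupon1, coupon2, coupon3, coupon4's own z axis and vertical below 0.12 rad and x of coupon2 in the frame of platen between -0.05 and 0.05 m and y of coupon2 in the frame of platen between -0.088 and 0.088 m and z of coupon2 in the frame of platen between -0.004 and 0.005 m and x of coupon3 in the frame of platen between -0.05 and 0.05 m and y of coupon3 in the frame of platen between -0.088 and 0.088 m and z of coupon3 in the frame of platen between -0.004 and 0.005 m and x of coupon4 in the frame of platen between -0.05 and 0.05 m and y of coupon4 in the frame of platen between -0.088 and 0.088 m and z of coupon4 in the frame of platen between -0.004 and 0.005 m and contact force between the fingers and coupon1 below 0.2 N and contact force between the fingers and coupon2 below 0.2 N and contact force between the fingers and coupon3 below 0.2 N and contact force between the fingers and coupon4 below 0.2 N), for 0.2 s.
3. the hood is shut with the coupons inside (value of joint hood below 0.04 rad and value of joint lamp_knob below 0.0025 m and x of coupon1 in the frame of platen between -0.05 and 0.05 m and y of coupon1 in the frame of platen between -0.088 and 0.088 m and z of coupon1 in the frame of platen between -0.004 and 0.005 m and angle between each of coupon1, coupon2, coupon3, coupon4's own z axis and vertical below 0.12 rad and x of coupon2 in the frame of platen between -0.05 and 0.05 m and y of coupon2 in the frame of platen between -0.088 and 0.088 m and z of coupon2 in the frame of platen between -0.004 and 0.005 m and x of coupon3 in the frame of platen between -0.05 and 0.05 m and y of coupon3 in the frame of platen between -0.088 and 0.088 m and z of coupon3 in the frame of platen between -0.004 and 0.005 m and x of coupon4 in the frame of platen between -0.05 and 0.05 m and y of coupon4 in the frame of platen between -0.088 and 0.088 m and z of coupon4 in the frame of platen between -0.004 and 0.005 m), for 0.2 s.
4. the lamp knob is out at its detent for six seconds (half a second of grace), hood shut (value of joint lamp_knob above 0.0095 m and value of joint hood below 0.04 rad), for 5.5 s.
5. the lamp knob is pushed back in, hood still shut (value of joint lamp_knob below 0.0025 m and value of joint hood below 0.04 rad), for 0.2 s.
6. the hood is swung up to its stop again (value of joint hood above 1.64 rad), for 0.2 s.
7. all coupons stand flat in the tray, stub up, released (x of coupon1 in the frame of tray between -0.08 and 0.08 m and y of coupon1 in the frame of tray between -0.06 and 0.06 m and z of coupon1 in the frame of tray between 0 and 0.009 m and angle between each of coupon1, coupon2, coupon3, coupon4's own z axis and vertical below 0.12 rad and x of coupon2 in the frame of tray between -0.08 and 0.08 m and y of coupon2 in the frame of tray between -0.06 and 0.06 m and z of coupon2 in the frame of tray between 0 and 0.009 m and x of coupon3 in the frame of tray between -0.08 and 0.08 m and y of coupon3 in the frame of tray between -0.06 and 0.06 m and z of coupon3 in the frame of tray between 0 and 0.009 m and x of coupon4 in the frame of tray between -0.08 and 0.08 m and y of coupon4 in the frame of tray between -0.06 and 0.06 m and z of coupon4 in the frame of tray between 0 and 0.009 m and contact force between the fingers and coupon1 below 0.2 N and contact force between the fingers and coupon2 below 0.2 N and contact force between the fingers and coupon3 below 0.2 N and contact force between the fingers and coupon4 below 0.2 N), for 0.2 s.
At the end, for the whole second after the job is handed in: Every coupon present lies flat in the blue tray, stub up (tilt below 0.12 rad, its origin within 80 mm in x and 60 mm in y of the tray's centre, glass on the tray floor), at rest; the hood is shut (below 0.04 rad) and the lamp knob is in (below 2.5 mm) (all of step 5 and x of coupon1 in the frame of tray between -0.08 and 0.08 m and y of coupon1 in the frame of tray between -0.06 and 0.06 m and z of coupon1 in the frame of tray between 0 and 0.009 m and angle between each of coupon1, coupon2, coupon3, coupon4's own z axis and vertical below 0.12 rad and x of coupon2 in the frame of tray between -0.08 and 0.08 m and y of coupon2 in the frame of tray between -0.06 and 0.06 m and z of coupon2 in the frame of tray between 0 and 0.009 m and x of coupon3 in the frame of tray between -0.08 and 0.08 m and y of coupon3 in the frame of tray between -0.06 and 0.06 m and z of coupon3 in the frame of tray between 0 and 0.009 m and x of coupon4 in the frame of tray between -0.08 and 0.08 m and y of coupon4 in the frame of tray between -0.06 and 0.06 m and z of coupon4 in the frame of tray between 0 and 0.009 m and linear speed of each of coupon1, coupon2, coupon3, coupon4 below 0.02 m/s); the robot touches nothing.
It fails at once if the lamp is on (knob out more than 6 mm) while the hood is open more than 0.1 rad (value of joint lamp_knob above 0.006 m and value of joint hood above 0.1 rad).
It fails at once if the glue bottle is knocked over (angle between glue_bottle's own z axis and vertical above 0.6 rad).
Of coupon1, coupon2, coupon3, coupon4 only 2 to 3 are there at a start; the rules pass over those that are not, and their reading is None.
At some moment in a run one of coupon1, coupon2, coupon3, coupon4 may be knocked a few centimetres aside while the robot is not near it.
It also fails if it takes over 210 s, if anything falls off the work surface, if the arm or the gripper's body presses on something with over 40 N, if the wrist force passes 120 N, or if a joint passes its speed limit or range.

## Working session

There is one attempt and no reset: what is moved stays moved. The work goes in short steps, Python scripts to look and compute and a shell command to move; the robot and the scene stay as the last step left them, time stands still between calls to the robot, and variables do not carry over. Pictures are saved under pics/ and viewed, at most 15 in all, crops included, and the job is handed in when it is done.

```bash
ls; mkdir -p pics; python3 - <<'E'
from bench import bot
import cv2,numpy as np
s=bot.get_state();print(s)
for n in("top","side","wrist"):
    im=bot.capture(n);cv2.imwrite(f"pics/{n}0.png",im[:,:,::-1]);p=bot.camera_params(n);print(n,p)
E
```

```text
bench.py
pics
steer.py
{'time': 0.0, 'q': array([-1.17501393e+00,  2.60691708e-01, -1.39404054e-01,  1.17268113e+00,
       -1.25591874e-05,  1.57082702e+00]), 'joint_vel': array([-3.47379928e-04,  1.23378100e-05, -4.67333898e-05, -9.88512432e-05,
        1.77592265e-03, -1.63239966e-03]), 'joint_torque': array([-1.17315103e-03, -4.05676711e+01,  2.53922403e+01,  1.85506133e-02,
       -2.16737312e-04,  6.24292383e-06]), 'tool_pos': array([ 202.13339207, -483.77929691,  230.44762683]), 'tcp_rot': array([-3.13961208e+00,  1.26199538e-05,  3.95751723e-01]), 'contact_force': array([-0.3672732 ,  0.23818324,  1.0233515 ]), 'moment': array([-0.0222881 ,  0.03969688, -0.08195109]), 'grasp_force': 0.0, 'gripper_width': 85.62413492700885}
top {'K': array([[442.20745183,   0.        , 319.23400519],
       [  0.        , 442.20745183, 204.2228402 ],
       [  0.        ,   0.        ,   1.        ]]), 'distortion': array([-0.05838784,  0.        ,  0.        ,  0.        ,  0.        ]), 'rvec': array([ 2.15716685, -2.16662461,  0.06597246]), 'tvec': array([  46.37574706,  553.45586609, 1152.2017149 ])}
side {'K': array([[485.54784094,   0.        , 316.74335681],
       [  0.        , 485.54784094, 196.15987265],
       [  0.        ,   0.        ,   1.        ]]), 'distortion': array([-0.04344055,  0.        ,  0.        ,  0.        ,  0.        ]), 'rvec': array([ 0.44620552, -2.74872369,  1.18577053]), 'tvec': array([ 511.17617574,  159.02440329, 1137.52070124])}
wrist {'K': array([[291.19898842,   0.        , 316.61321742],
       [  0.        , 291.19898842, 197.18788253],
       [  0.        ,   0.        ,   1.        ]]), 'distortion': array([0.00672876, 0.        , 0.        , 0.        , 0.        ]), 'rvec': array([-2.42499995,  1.61518883,  0.2177058 ]), 'tvec': array([-524.50940674,  -33.85852546,  378.19336238])}
 5  7 61 steer.py
```
View pics/top0.png

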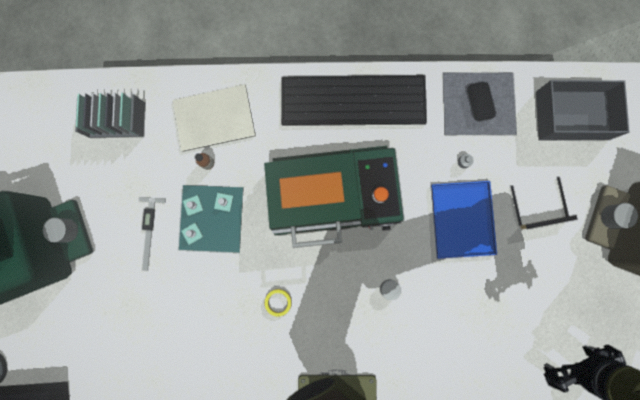

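View pics/side0.png

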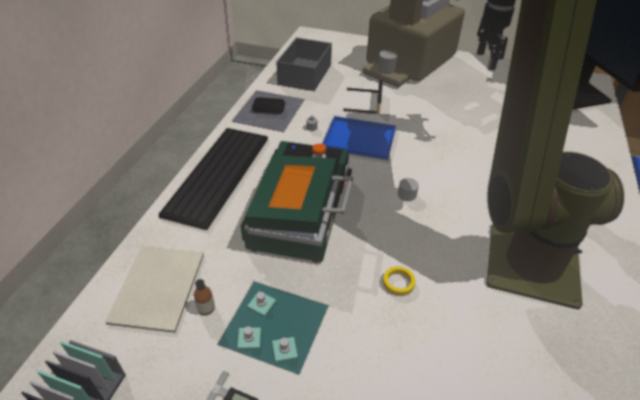

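The top view shows the mat at left with three coupons, near (193,204), (224,201) and (191,233), and the bottle at (204,158). The light box is at (333,190), the knob at (381,195) and the tray at (463,219). The side view agrees. Next I'll measure by colour.

```bash
cat > h.py <<'E'
from bench import bot
import cv2,numpy as np
from scipy.spatial.transform import Rotation as Ro
def snap(n,name=None):
    p=bot.camera_params(n);im=bot.capture(n)
    if name: cv2.imwrite(f"pics/{name}.png",im[:,:,::-1])
    return im,p
def ray(p,uv,z):
    uv=np.asarray(uv,float).reshape(-1,1,2)
    d=cv2.undistortPoints(uv,p["K"],p["distortion"]).reshape(-1,2)
    R=cv2.Rodrigues(p["rvec"])[0];c=-R.T@np.asarray(p["tvec"]).ravel()
    D=np.c_[d,np.ones(len(d))]@R
    return c+D*((z-c[2])/D[:,2])[:,None]
def proj(p,X):
    return cv2.projectPoints(np.asarray(X,float).reshape(-1,1,3),p["rvec"],p["tvec"],p["K"],p["distortion"])[0].reshape(-1,2)
def blobs(im,lo,hi,amin=20):
    m=cv2.inRange(cv2.cvtColor(im,cv2.COLOR_RGB2HSV),lo,hi)
    cs=cv2.findContours(m,cv2.RETR_EXTERNAL,cv2.CHAIN_APPROX_NONE)[0]
    return sorted([c for c in cs if cv2.contourArea(c)>=amin],key=cv2.contourArea,reverse=True)
def rect(p,c,z):
    X=ray(p,c.reshape(-1,2),z)[:,:2].astype(np.float32)
    r=cv2.minAreaRect(X); return np.round(r[0],1),np.round(r[1],1),round(r[2],2)
def cam_c(p):
    R=cv2.Rodrigues(p["rvec"])[0];return -R.T@np.asarray(p["tvec"]).ravel()
def st():
    s=bot.get_state();print("t",round(s["time"],2),"tcp",np.round(s["tool_pos"],1),"rpy",np.round(s["tcp_rot"],3),"w",round(s["gripper_width"],1),"f",np.round(s["contact_force"],1));return s
E
python3 - <<'E'
from h import *
im=cv2.imread("pics/top0.png")[:,:,::-1].copy();p=bot.camera_params("top")
hsv=cv2.cvtColor(im,cv2.COLOR_RGB2HSV)
for uv in [(193,204),(188,200),(215,225),(333,160),(290,190),(381,195),(463,219),(204,158),(320,230)]: print(uv,hsv[uv[1],uv[0]])
print("cam",cam_c(p))
for nm,lo,hi,z in [("orange",(3,150,100),(18,255,255),124),("blue",(108,150,60),(125,255,255),18),("teal",(80,80,40),(100,255,140),3),("green",(60,100,20),(90,255,80),110)]:
    for c in blobs(im,lo,hi)[:4]: print(nm,cv2.boundingRect(c),rect(p,c,z))
E
```

```text
(193, 204) [ 90   9 118]
(188, 200) [ 84  63 199]
(215, 225) [ 90  85 117]
(333, 160) [76 83 80]
(290, 190) [ 13 166 181]
(381, 195) [ 11 185 205]
(463, 219) [111 158 132]
(204, 158) [ 11  97 113]
(320, 230) [70 16 94]
cam [ 448.29436153   10.61398754 1197.89498961]
orange (280, 173, 64, 35) (array([580.4,  60.7]), array([ 72.7, 151.1]), 6.41)
orange (374, 187, 15, 14) (array([ 570.2, -109.5]), array([34.1, 31.9]), 89.67)
blue (432, 181, 63, 77) (array([ 513.3, -339.2]), array([195. , 152.4]), 3.05)
teal (181, 187, 61, 64) (array([519.4, 342.4]), array([161.7, 171.7]), 87.55)
green (0, 231, 26, 56) (array([410.7, 831.9]), array([139.8,  69.9]), 2.8)
```

```bash
R='0 0 -15 0 0 -0.117 85'
python3 steer.py '0 0 -15 0 0 -0.117 85;0 0 -15 0 0 -0.117 85;0 0 -15 0 0 -0.117 85;0 0 -15 0 0 -0.117 85;0 0 -15 0 0 -0.117 85' 40
python3 steer.py '0 0 -15 0 0 -0.117 85;0 0 -15 0 0 -0.117 85;0 0 -15 0 0 -0.117 85;0 0 -15 0 0 -0.117 85;0 0 -15 0 0 -0.117 85'
python3 steer.py '0 0 -15 0 0 -0.117 85'
python3 - <<'E'
from h import *
s=st();p=bot.camera_params("wrist");c=cam_c(p);print(c)
R=Ro.from_euler("xyz",s["tcp_rot"]).as_matrix()
print("cam in tool",R.T@(c-s["tool_pos"])," axis in tool",R.T@cv2.Rodrigues(p["rvec"])[0][2])
E
```

```text
time: 0.57
tool_pos: [202.3, -484.1, 306.7]
tcp_rot: [-3.141, -0.0, 0.987]
contact_force: [0.5, -0.0, 0.2]
gripper_width: 84.9
grasp_force: 0.0
time: 0.98
tool_pos: [202.3, -484.2, 381.7]
tcp_rot: [-3.141, -0.001, 1.572]
contact_force: [0.0, -0.1, 0.8]
gripper_width: 84.7
grasp_force: 0.0
time: 1.07
tool_pos: [202.3, -484.2, 396.7]
tcp_rot: [-3.141, -0.001, 1.689]
contact_force: [0.1, -0.1, 0.1]
gripper_width: 85.2
grasp_force: 0.0
t 1.07 tcp [ 202.3 -484.2  396.7] rpy [-3.141e+00 -1.000e-03  1.689e+00] w 85.2 f [ 0.1 -0.1  0.1]
[ 194.69549001 -418.79123787  539.06217862]
cam in tool [ 6.59354699e+01  1.00667019e-01 -1.42317603e+02]  axis in tool [-2.62432143e-01  1.19806744e-04  9.64950442e-01]
```

```bash

python3 steer.py '28 24.5 0 0 0 0 85;28 24.5 0 0 0 0 85;28 24.5 0 0 0 0 85;28 24.5 0 0 0 0 85;28 24.5 0 0 0 0 85'
python3 steer.py '28 24.5 0 0 0 0 85;28 24.5 0 0 0 0 85;28 24.5 0 0 0 0 85;28 24.5 0 0 0 0 85;28 24.5 0 0 0 0 85' >/dev/null
python3 steer.py '28 24.5 0 0 0 0 85;28 24.5 0 0 0 0 85;28 24.5 0 0 0 0 85;28 24.5 0 0 0 0 60;28 24.5 0 0 0 0 30' >/dev/null
python3 steer.py '28 24.5 0 0 0 0 30;28 24.5 0 0 0 0 30;0 0 0 0 0 0 30;0 0 0 0 0 0 30'
python3 - <<'E'
from h import *
s=st();im,p=snap("wrist","w1")
for nm,lo,hi,z in [("orange",(3,150,100),(18,255,255),124)]:
    for c in blobs(im,lo,hi,100)[:4]: print(nm,cv2.boundingRect(c),rect(p,c,z),rect(p,c,126))
E
```

```text
time: 1.48
tool_pos: [308.9, -330.1, 396.1]
tcp_rot: [-3.141, -0.0, 1.682]
contact_force: [0.7, -1.1, 0.3]
gripper_width: 85.6
grasp_force: 0.0
time: 2.65
tool_pos: [563.7, 36.7, 394.8]
tcp_rot: [-3.139, 0.0, 1.686]
contact_force: [-0.7, -0.1, 1.1]
gripper_width: 29.7
grasp_force: 0.0
t 2.65 tcp [563.7  36.7 394.8] rpy [-3.139  0.     1.686] w 29.7 f [-0.7 -0.1  1.1]
orange (304, 94, 56, 111) (array([580.3,  58.7]), array([ 74.5, 154.5]), 5.93) (array([580.2,  58.9]), array([ 74.2, 153.7]), 5.93)
orange (299, 247, 23, 22) (array([ 569.5, -107.5]), array([34.3, 35.9]), 6.64) (array([ 569.4, -106.5]), array([34.2, 35.7]), 6.64)
```

View pics/w1.png

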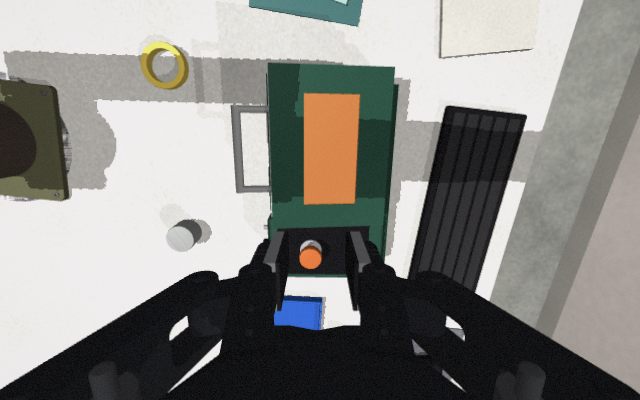

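The wrist view shows the window at (331,149), the knob at (310,258) and the handle bar along x≈237, from y 106 to 192. I'll triangulate the handle from the wrist and top views.

```bash
python3 - <<'E'
from h import *
im=cv2.cvtColor(cv2.imread("pics/w1.png"),cv2.COLOR_BGR2GRAY);p=bot.camera_params("wrist")
for v in (100,104,108,120,150,180,188,192,196): print(v,im[v,226:276:1][:28].tolist())
t=cv2.cvtColor(cv2.imread("pics/top0.png"),cv2.COLOR_BGR2GRAY)
for u in (286,289,292,295,315,335,338,341,344): print(u,t[225:252,u].tolist())
E
```

```text
100 [138, 136, 132, 136, 139, 142, 143, 141, 140, 139, 141, 137, 137, 143, 138, 137, 135, 142, 140, 140, 141, 138, 142, 141, 142, 140, 137, 136]
104 [231, 231, 233, 231, 220, 202, 206, 140, 143, 145, 211, 205, 201, 210, 207, 209, 156, 146, 142, 143, 151, 153, 147, 208, 224, 224, 169, 163]
108 [234, 233, 233, 231, 188, 82, 105, 110, 119, 120, 120, 125, 126, 125, 126, 128, 126, 126, 126, 127, 127, 126, 127, 126, 126, 125, 128, 125]
120 [231, 231, 232, 230, 228, 156, 90, 104, 114, 119, 121, 121, 117, 111, 122, 230, 233, 233, 230, 231, 230, 230, 233, 234, 232, 229, 226, 232]
150 [239, 239, 239, 238, 240, 239, 238, 170, 97, 108, 114, 118, 120, 121, 113, 100, 192, 228, 230, 233, 234, 232, 230, 232, 232, 229, 233, 234]
180 [236, 234, 238, 238, 239, 238, 240, 239, 239, 152, 103, 109, 109, 118, 121, 119, 107, 90, 226, 231, 232, 230, 229, 230, 225, 225, 228, 229]
188 [239, 239, 238, 238, 236, 237, 238, 239, 238, 223, 105, 101, 111, 118, 120, 121, 117, 118, 118, 117, 118, 117, 118, 117, 120, 120, 121, 120]
192 [238, 238, 238, 237, 238, 238, 239, 238, 238, 238, 154, 117, 122, 131, 131, 143, 139,
[... 721 characters left out ...]
162, 190, 199, 202, 202]
315 [105, 154, 168, 149, 85, 62, 120, 177, 196, 202, 202, 202, 201, 204, 195, 169, 138, 150, 159, 157, 161, 193, 203, 200, 197, 196, 198]
335 [149, 130, 83, 55, 65, 94, 119, 123, 123, 120, 119, 117, 114, 107, 102, 105, 99, 90, 101, 116, 124, 126, 124, 124, 122, 129, 138]
338 [150, 152, 153, 153, 146, 134, 127, 105, 102, 100, 100, 97, 96, 95, 99, 102, 92, 92, 101, 121, 124, 121, 121, 117, 118, 117, 121]
341 [96, 75, 63, 64, 83, 106, 108, 108, 110, 110, 111, 112, 109, 108, 108, 105, 101, 104, 117, 125, 121, 118, 122, 122, 120, 121, 122]
344 [95, 62, 49, 61, 93, 113, 121, 121, 120, 122, 121, 122, 121, 119, 122, 123, 120, 125, 119, 117, 121, 121, 124, 124, 122, 123, 127]
```

```bash
python3 - <<'E'
from h import *
im=cv2.imread("pics/side0.png")[130:260,235:365]
cv2.imwrite("pics/side0c.png",cv2.resize(im,None,fx=4.6,fy=4.6,interpolation=cv2.INTER_CUBIC))
p=bot.camera_params("wrist");ps=bot.camera_params("side")
for z in (100,107,115,125,135):
    a=ray(p,[(237.5,149),(235.8,120),(239.3,180),(236,105.5),(240,192.5)],z)
    print(z,np.round(a[0],1),"len",np.linalg.norm(a[3]-a[4]).round(1),"yaw",np.arctan2(-(a[1]-a[2])[0],(a[1]-a[2])[1]).round(3),"side",proj(ps,a[[3,0,4]]).round(1).tolist())
E
```

```text
100 [443.   43.2 100. ] len 128.8 yaw 0.1 side [[344.8, 221.7], [350.0, 203.1], [354.6, 184.4]]
107 [444.8  44.2 107. ] len 126.7 yaw 0.1 side [[344.1, 219.3], [349.4, 201.0], [353.9, 182.7]]
115 [446.9  45.2 115. ] len 124.4 yaw 0.1 side [[343.4, 216.6], [348.6, 198.6], [353.1, 180.6]]
125 [449.5  46.6 125. ] len 121.4 yaw 0.1 side [[342.5, 213.1], [347.6, 195.6], [352.1, 178.0]]
135 [452.   47.9 135. ] len 118.5 yaw 0.1 side [[341.5, 209.6], [346.6, 192.6], [351.0, 175.4]]
```

View pics/side0c.png

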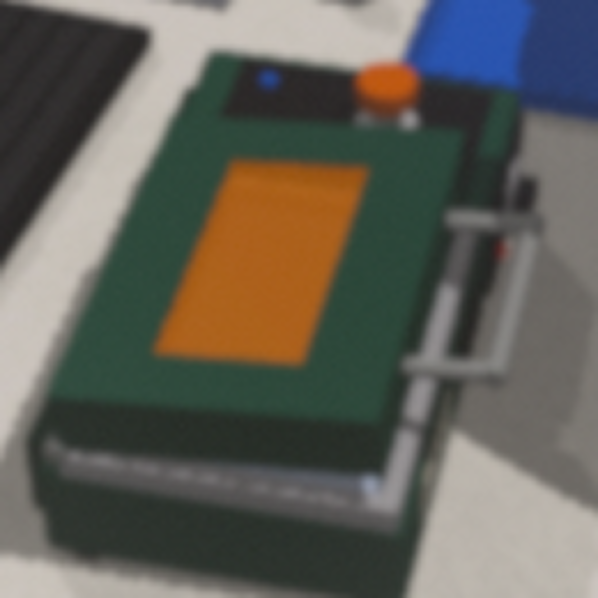

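The crop shows the hood ajar by about 0.1 rad. The handle midpoint comes out near (450.7, 47.2, 129), with a bar length of 120 mm as given. I'll move above it.

```bash

python3 steer.py '4.4 -22.3 15 0 0 0.014 32;4.4 -22.3 20 0 0 0 32;4.4 -22.3 20 0 0 0 32;4.4 -22.3 20 0 0 0 32;4.4 -22.3 20 0 0 0 32' >/dev/null
python3 steer.py '0 0 30 0 0 0 32;0 0 30 0 0 0 32;0 0 30 0 0 0 32;0 0 30 0 0 0 32;0 0 5 0 0 0 32'
python3 - <<'E'
from h import *
s=st();im,p=snap("wrist","w2")
E
```

```text
time: 3.53
tool_pos: [445.3, 44.1, 172.5]
tcp_rot: [-3.134, 0.0, 1.667]
contact_force: [-1.5, -0.7, -0.3]
gripper_width: 31.9
grasp_force: 0.0
t 3.53 tcp [445.3  44.1 172.5] rpy [-3.134  0.     1.667] w 31.9 f [-1.5 -0.7 -0.3]
```

View pics/w2.png

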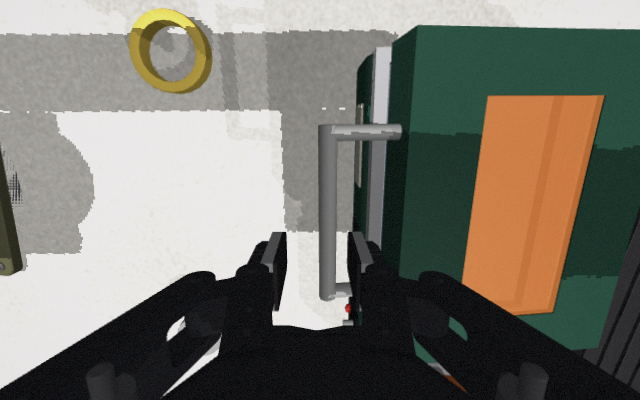

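The bar runs along u≈327, v 125–298, and lies between the fingers. I'll check its centre.

```bash
python3 - <<'E'
from h import *
p=bot.camera_params("wrist");ps=bot.camera_params("side");s=st()
R=Ro.from_euler("xyz",s["tcp_rot"]).as_matrix()
for z in (123,129,135):
    a=ray(p,[(327,125),(328,299)],z);print(z,a.mean(0).round(1),np.linalg.norm(a[0]-a[1]).round(1),"tool",(R.T@(a.mean(0)-s["tool_pos"])).round(1))
E
```

```text
t 3.58 tcp [446.2  44.3 173.7] rpy [-3.135  0.     1.667] w 32.0 f [-0.1  0.  -0.1]
123 [453.8  42.6 123. ] 128.1 tool [-2.5  7.8 50.7]
129 [453.4  44.7 129. ] 124.2 tool [-0.3  7.5 44.7]
135 [453.   46.8 135. ] 120.2 tool [ 1.8  7.3 38.7]
```

```bash

python3 steer.py '0 7 0 0 0 0 32;0 0 20 0 0 0 32;0 0 20 0 0 0 32;0 0 19 0 0 0 32;0 0 0 0 0 0 12' 30
python3 steer.py '0 0 0 0 0 0 10;0 0 0 0 0 0 10;0 0 0 0 0 0 10;0 0 0 0 0 0 10;0 0 0 0 0 0 10'
```

```text
time: 4.0
tool_pos: [456.8, 46.1, 116.8]
tcp_rot: [-3.14, 0.0, 1.668]
contact_force: [-6.8, -0.5, -0.8]
gripper_width: 20.8
grasp_force: 7.1
time: 4.42
tool_pos: [452.0, 45.7, 117.5]
tcp_rot: [-3.132, 0.0, 1.669]
contact_force: [-8.8, -0.9, -2.9]
gripper_width: 10.6
grasp_force: 29.2
```

```bash
python3 - <<'E'
import numpy as np
t=0.11+0.08*np.arange(21)
X=-210*np.cos(t)+22*np.sin(t);Z=210*np.sin(t)+22*np.cos(t)
for i in range(20):print(i,t[i+1].round(2),(X[i+1]-X[i]).round(1),(Z[i]-Z[i+1]).round(1),end="; ")
t=0.1*np.arange(18)
X=-210*np.cos(t)+22*np.sin(t);Z=210*np.sin(t)+22*np.cos(t)
print();print(np.c_[t,X,Z].round(1).tolist())
E
```

```text
0 0.19 4.2 -16.3; 1 0.27 5.5 -16.0; 2 0.35 6.8 -15.5; 3 0.43 8.0 -14.9; 4 0.51 9.2 -14.2; 5 0.59 10.3 -13.4; 6 0.67 11.3 -12.5; 7 0.75 12.3 -11.6; 8 0.83 13.2 -10.6; 9 0.91 14.0 -9.5; 10 0.99 14.7 -8.3; 11 1.07 15.3 -7.1; 12 1.15 15.8 -5.9; 13 1.23 16.2 -4.6; 14 1.31 16.6 -3.3; 15 1.39 16.8 -2.0; 16 1.47 16.9 -0.6; 17 1.55 16.9 0.7; 18 1.63 16.8 2.1; 19 1.71 16.5 3.4; 
[[0.0, -210.0, 22.0], [0.1, -206.8, 42.9], [0.2, -201.4, 63.3], [0.3, -194.1, 83.1], [0.4, -184.9, 102.0], [0.5, -173.7, 120.0], [0.6, -160.9, 136.7], [0.7, -146.4, 152.1], [0.8, -130.5, 166.0], [0.9, -113.3, 178.2], [1.0, -95.0, 188.6], [1.1, -75.6, 197.1], [1.2, -55.6, 203.7], [1.3, -35.0, 208.2], [1.4, -14.0, 210.7], [1.5, 7.1, 211.0], [1.6, 28.1, 209.3], [1.7, 48.9, 205.4]]
```

```bash

python3 steer.py '0 4.2 -16.3 0 0 0 10;0 5.5 -16 0 0 0 10;0 6.8 -15.5 0 0 0 10;0 8 -14.9 0 0 0 10;0 9.2 -14.2 0 0 0 10'
python3 steer.py '0 10.3 -13.4 0 0 0 10;0 11.3 -12.5 0 0 0 10;0 12.3 -11.6 0 0 0 10'
```

```text
time: 4.83
tool_pos: [486.3, 49.2, 196.0]
tcp_rot: [-3.134, -0.0, 1.669]
contact_force: [-7.1, -0.7, -1.4]
gripper_width: 10.9
grasp_force: 29.2
time: 5.08
tool_pos: [520.3, 52.7, 234.4]
tcp_rot: [-3.135, -0.0, 1.669]
contact_force: [-9.8, 0.6, 2.5]
gripper_width: 10.9
grasp_force: 29.3
```

Forces are small, so I'll continue the arc.

```bash

python3 steer.py '0 13.2 -10.6 0 0 0 10;0 14 -9.5 0 0 0 10;0 14.7 -8.3 0 0 0 10;0 15.3 -7.1 0 0 0 10;0 15.8 -5.9 0 0 0 10'
python3 steer.py '0 16.2 -4.6 0 0 0 10;0 16.6 -3.3 0 0 0 10;0 16.8 -2 0 0 0 10;0 16.9 -0.6 0 0 0 10;0 16.9 0.7 0 0 0 10'
python3 steer.py '0 12 1.2 0 0 0 10;0 8 1.3 0 0 0 10;0 8 1.4 0 0 0 10;0 4 1 0 0 0 10;0 0 0 0 0 0 10'
```

```text
time: 5.5
tool_pos: [595.6, 60.5, 277.8]
tcp_rot: [3.141, -0.001, 1.669]
contact_force: [-6.9, 1.2, 4.5]
gripper_width: 10.8
grasp_force: 29.3
time: 5.92
tool_pos: [680.3, 69.2, 287.7]
tcp_rot: [3.138, -0.002, 1.669]
contact_force: [-3.4, 1.6, 8.7]
gripper_width: 10.5
grasp_force: 29.6
time: 6.33
tool_pos: [705.6, 71.7, 283.4]
tcp_rot: [-3.134, -0.002, 1.669]
contact_force: [-18.2, 0.8, 13.9]
gripper_width: 10.6
grasp_force: 30.0
```

```bash

python3 steer.py '0 0 0 0 0 0 32;0 0 0 0 0 0 32;0 0 -8 0 0 0 32;0 0 -20 0 0 0 32;0 0 -25 0 0 0 32'
python3 steer.py '24.7 -16.2 0 0 0 0 32;24.7 -16.2 0 0 0 0 32;24.7 -16.2 0 0 0 0 32;24.7 -16.2 0 0 0 0 32;24.7 -16.2 0 0 0 0 32'
python3 steer.py '24.7 -16.2 0 0 0 0 32;24.7 -16.2 0 0 0 0 32;24.7 -16.2 10 0 0 0 32;24.7 -16.2 10 0 0 0 32;24.7 -16.2 10 0 0 0 32'
python3 steer.py '0 0 0 0 0 0 32;0 0 0 0 0 0 32'
python3 - <<'E'
from h import *
s=st();im,p=snap("wrist","w3")
snap("side","s3")
E
```

```text
time: 6.75
tool_pos: [711.3, 71.3, 331.3]
tcp_rot: [-3.14, 0.0, 1.668]
contact_force: [0.9, 0.8, 0.2]
gripper_width: 32.0
grasp_force: 0.0
time: 7.17
tool_pos: [619.0, 187.4, 332.7]
tcp_rot: [3.139, -0.001, 1.668]
contact_force: [0.4, -0.5, -0.7]
gripper_width: 31.6
grasp_force: 0.0
time: 7.58
tool_pos: [526.4, 302.9, 302.7]
tcp_rot: [3.138, -0.001, 1.668]
contact_force: [-0.3, 0.4, -0.3]
gripper_width: 32.1
grasp_force: 0.0
time: 7.75
tool_pos: [525.9, 302.7, 302.0]
tcp_rot: [3.14, -0.0, 1.671]
contact_force: [-0.1, -0.5, 0.4]
gripper_width: 31.9
grasp_force: 0.0
t 7.75 tcp [525.9 302.7 302. ] rpy [ 3.14  -0.     1.671] w 31.9 f [-0.1 -0.5  0.4]
```

View pics/w3.png

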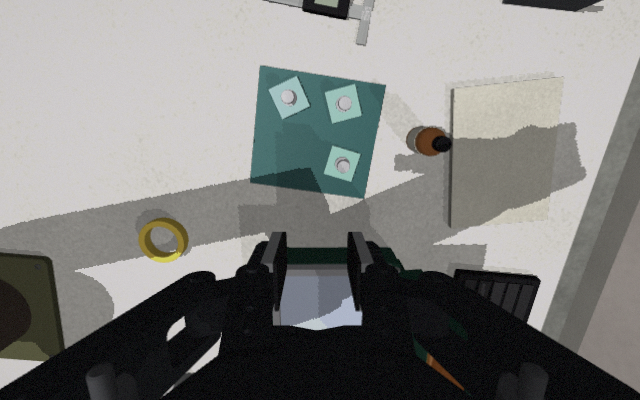

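View pics/s3.png

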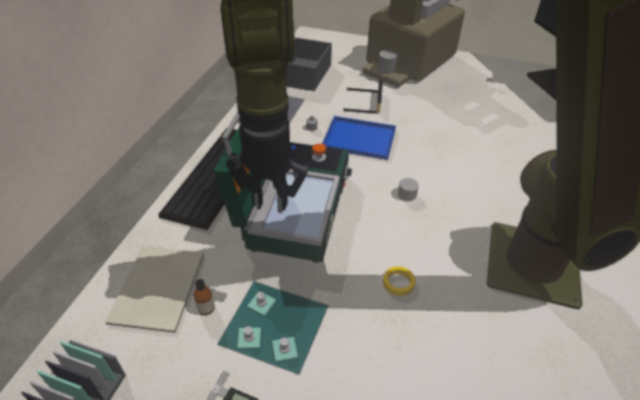

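The wrist view shows coupons at (289,97), (344,103) and (342,164), with the bottle at (432,142). The side view shows the hood fully up and the platen free. Now I'll measure the coupons.

```bash
cat >> h.py <<'E'
def coupons(im,p,zb=3):
    """plates (pale teal, sat 35..110, val>140) on plane zb+6, heads as grey blob inside on zb+34"""
    hsv=cv2.cvtColor(im,cv2.COLOR_RGB2HSV);out=[]
    for c in blobs(im,(70,35,120),(100,110,255),80):
        r=rect(p,cv2.convexHull(c),zb+6)
        if not(36<min(r[1]) and max(r[1])<54): continue
        m=np.zeros(im.shape[:2],np.uint8);cv2.drawContours(m,[cv2.convexHull(c)],-1,255,-1)
        g=((m>0)&(hsv[:,:,1]<28)&(hsv[:,:,2]>120)).astype(np.uint8)
        n,l,stt,ce=cv2.connectedComponentsWithStats(g)
        if n<2: out.append((r,None,0));continue
        i=1+np.argmax(stt[1:,4]);out.append((r,ray(p,ce[i],zb+34)[0][:2].round(1),stt[i,4],ce[i].round(1)))
    return out
E
python3 - <<'E'
from h import *
im=cv2.imread("pics/w3.png")[:,:,::-1].copy();p=bot.camera_params("wrist")
hsv=cv2.cvtColor(im,cv2.COLOR_RGB2HSV);print(hsv[97,278:302:2].tolist(),hsv[164,350:356:2].tolist())
for c in coupons(im,p):print(c)
it=cv2.imread("pics/top0.png")[:,:,::-1].copy();pt=bot.camera_params("top")
for c in coupons(it,pt):print("top",c)
for c in blobs(im,(3,100,40),(18,255,255),50):print("bottle?",cv2.boundingRect(c),rect(p,c,0)[0])
for c in blobs(im,(80,80,40),(100,255,140),500)[:1]:print("mat",rect(p,c,3))
E
```

```text
[[90, 42, 193], [91, 41, 194], [170, 4, 204], [135, 3, 204], [128, 5, 201], [120, 6, 199], [135, 3, 192], [120, 4, 194], [120, 3, 100], [120, 7, 107], [89, 44, 195], [88, 45, 193]] [[81, 53, 191], [82, 58, 193], [82, 55, 193]]
((array([479.5, 391.4]), array([44.8, 45.6]), 29.87), array([480.3, 390.2]), np.int32(179), array([287.2,  97. ]))
((array([557. , 390.7]), array([44.8, 45.8]), 20.09), array([555.4, 389.4]), np.int32(197), array([343.4, 103.4]))
((array([565.4, 305.3]), array([45.3, 44.5]), 78.99), array([563.5, 307.4]), np.int32(167), array([342. , 164.8]))
bottle? (416, 128, 29, 28) [692.7 350.4]
bottle? (426, 353, 38, 38) [805.5 -73. ]
mat (array([521.4, 342.1]), array([167.5, 177.9]), 87.29)
```

```bash

python3 steer.py '0 19.3 28 0 0 0 40;0 19.3 28 0 0 0 40;0 0 40 0 0 0 40;0 0 40 0 0 0 40;0 0 40 0 0 0 40'  30
python3 steer.py '0 0 40 0 0 0 40;0 0 35 0 0 0 40;0 0 20 0 0 0 40;0 0 0 0 0 0 40;0 0 0 0 0 0 40'
python3 - <<'E'
from h import *
s=st();im,p=snap("wrist","w4");
for c in coupons(im,p):print(c)
E
```

```text
time: 8.27
tool_pos: [567.2, 304.3, 124.5]
tcp_rot: [3.138, -0.001, 1.666]
contact_force: [0.2, -0.2, -0.1]
gripper_width: 40.1
grasp_force: 0.0
time: 8.68
tool_pos: [565.4, 304.1, 29.6]
tcp_rot: [-3.14, 0.001, 1.667]
contact_force: [-0.8, -0.2, -0.4]
gripper_width: 40.1
grasp_force: 0.0
t 8.68 tcp [565.4 304.1  29.6] rpy [-3.140e+00  1.000e-03  1.667e+00] w 40.1 f [-0.8 -0.2 -0.4]
((array([563.5, 306.6]), array([44.5, 44.5]), 78.95), array([564.2, 307.5]), np.int32(669), array([314.7, 246.5]))
```

View pics/w4.png

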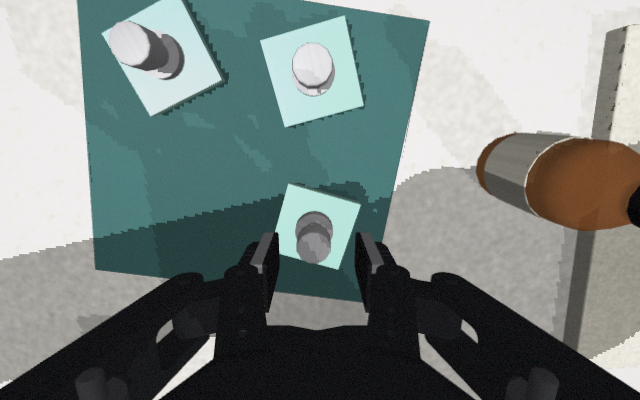

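The coupon is centred between the fingers, with its head at (314,247). I'll grasp it.

```bash

python3 steer.py '3 -1 6 0 0 0 40;0 0 5 0 0 0 40;0 0 0 0 0 0 12;0 0 0 0 0 0 12;0 0 0 0 0 0 12'  30
python3 steer.py '0 0 0 0 0 0 12;0 0 0 0 0 0 12;0 0 -10 0 0 0 12;0 0 -20 0 0 0 12;0 0 -30 0 0 0 12'
python3 steer.py '0 0 -30 0 0 0 12;0 0 -30 0 0 0 12;0 0 -30 0 0 0 12;0 0 -20 0 0 0 12;0 0 0 0 0 0 12'
python3 - <<'E'
from h import *
s=st();im,p=snap("wrist","w5");
for c in coupons(im,p):print(c)
P=np.array([561.6,58.5]);R=Ro.from_euler("z",.1015).as_matrix()[:2,:2]
for y in(-62,0,62):
    t=P+R@[-3,y];print(y,t.round(1), "delta tool", (Ro.from_euler("xyz",s["tcp_rot"]).as_matrix().T@np.r_[t-s["tool_pos"][:2],0]).round(1))
E
```

```text
time: 9.15
tool_pos: [563.9, 308.5, 19.8]
tcp_rot: [3.14, -0.0, 1.669]
contact_force: [0.8, 0.7, 1.2]
gripper_width: 16.5
grasp_force: 29.4
time: 9.57
tool_pos: [561.0, 306.8, 77.2]
tcp_rot: [-3.135, 0.003, 1.669]
contact_force: [0.2, -0.6, 0.5]
gripper_width: 16.4
grasp_force: 29.3
time: 9.98
tool_pos: [566.0, 309.6, 195.3]
tcp_rot: [3.133, -0.004, 1.669]
contact_force: [0.8, 0.2, -0.6]
gripper_width: 16.5
grasp_force: 29.3
t 9.98 tcp [566.  309.6 195.3] rpy [ 3.133 -0.004  1.669] w 16.5 f [ 0.8  0.2 -0.6]
((array([555. , 391.7]), array([44.7, 45.4]), 20.33), array([554.8, 390.5]), np.int32(340), array([311.7, 102. ]))
-62 [564.9  -3.5] delta tool [-311.5  -31.7   -1.4]
0 [558.6  58.2] delta tool [-249.5  -31.9   -1.2]
62 [552.3 119.9] delta tool [-187.5  -32.2   -1. ]
```

```bash

python3 steer.py '-34.6 -3.5 0 0 0 0 12;-34.6 -3.5 0 0 0 0 12;-34.6 -3.5 0 0 0 0 12;-34.6 -3.5 0 0 0 0 12;-34.6 -3.5 0 0 0 0 12' >/dev/null
python3 steer.py '-34.6 -3.5 0 0 0 0 12;-34.6 -3.5 0 0 0 0 12;-34.6 -3.5 0 0 0 0 12;-34.6 -3.5 0 0 0 0 12;0 0 0 0 0 0 12'
python3 steer.py '0 0 25 0 0 0 12;0 0 20 0 0 0 12;0 0 0 0 0 0 12;0 0 0 0 0 0 12'
python3 - <<'E'
from h import *
s=st();im,p=snap("wrist","w6")
E
```

```text
time: 10.87
tool_pos: [561.0, -10.5, 187.5]
tcp_rot: [-3.138, 0.003, 1.662]
contact_force: [-0.3, 0.5, -1.2]
gripper_width: 16.3
grasp_force: 29.4
time: 11.2
tool_pos: [560.4, -4.6, 142.1]
tcp_rot: [-3.136, -0.001, 1.669]
contact_force: [-0.1, 0.2, 0.2]
gripper_width: 16.9
grasp_force: 29.4
t 11.2 tcp [560.4  -4.6 142.1] rpy [-3.136e+00 -1.000e-03  1.669e+00] w 16.9 f [-0.1  0.2  0.2]
```

View pics/w6.png

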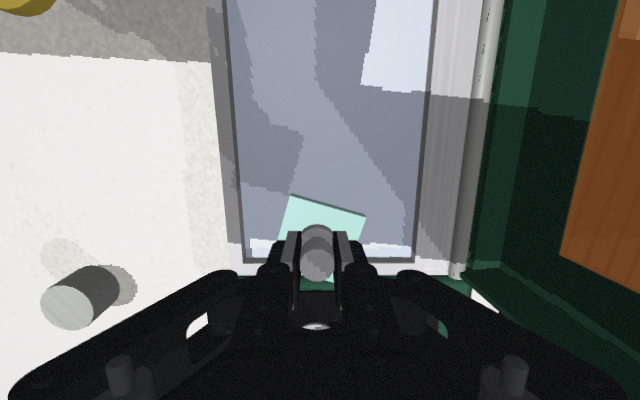

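The glass's right-hand corners show at about (243,262) and (413,260), with the held coupon at (318,255). I'll check the platen centre from them.

```bash
python3 - <<'E'
from h import *
p=bot.camera_params("wrist");s=st()
for z in(75,80,85):
    a=ray(p,[(243,262),(413,260),(224,0),(435,0)],z)[:,:2];d=a[1]-a[0]
    yaw=np.arctan2(d[1],d[0]);R=Ro.from_euler("z",.1015).as_matrix()[:2,:2]
    print(z,a.round(1).tolist(),"len",np.linalg.norm(d).round(1),"yaw",yaw.round(3),"platen",(a[:2].mean(0)+R@[0,102.5]).round(1), "width top", np.linalg.norm(a[3]-a[2]).round(1), np.arctan2(*(a[0]-a[2])*[1,-1]).round(3))
R=Ro.from_euler("xyz",s["tcp_rot"]).as_matrix();print((R.T@np.r_[564.9-s["tool_pos"][0],-3.5-s["tool_pos"][1],0]).round(1))
E
```

```text
t 11.25 tcp [561.8  -4.5 143.5] rpy [-3.139 -0.     1.669] w 16.4 f [-0.5  0.3  0.3]
75 [[507.6, -55.0], [642.2, -39.9], [490.0, 126.9], [622.6, 139.8]] len 135.4 yaw 0.112 platen [564.6  54.5] width top 133.2 0.097
80 [[508.8, -52.3], [640.2, -37.5], [491.6, 125.3], [621.0, 137.9]] len 132.2 yaw 0.112 platen [564.1  57.1] width top 130.1 0.097
85 [[509.9, -49.5], [638.1, -35.1], [493.1, 123.8], [619.4, 136.0]] len 129.0 yaw 0.112 platen [563.6  59.7] width top 126.9 0.097
[ 0.7  3.2 -0. ]
```

```bash

python3 steer.py '0 4 20 0 0 0 12;0 0 18 0 0 0 12;0 0 9 0 0 0 12;0 0 0 0 0 0 12;0 0 0 0 0 0 12'
python3 steer.py '0 0 3 0 0 0 12;0 0 0 0 0 0 12;0 0 0 0 0 0 12'
```

```text
time: 11.67
tool_pos: [566.6, -4.1, 97.5]
tcp_rot: [-3.141, -0.0, 1.669]
contact_force: [0.5, 0.2, 0.3]
gripper_width: 16.6
grasp_force: 29.4
time: 11.92
tool_pos: [567.1, -4.4, 94.8]
tcp_rot: [3.14, 0.0, 1.669]
contact_force: [-0.1, 0.2, -0.6]
gripper_width: 16.5
grasp_force: 29.4
```

```bash

python3 steer.py '0 0 2 0 0 0 12;0 0 0 0 0 0 12;0 0 0 0 0 0 12'
python3 steer.py '0 0 1 0 0 0 12;0 0 0 0 0 0 12;0 0 0 0 0 0 12'
```

```text
time: 12.17
tool_pos: [566.5, -4.4, 92.1]
tcp_rot: [3.142, -0.0, 1.669]
contact_force: [-1.1, 0.4, 0.3]
gripper_width: 16.5
grasp_force: 29.4
time: 12.42
tool_pos: [566.6, -4.4, 91.7]
tcp_rot: [3.141, 0.0, 1.669]
contact_force: [-1.4, 0.1, 6.2]
gripper_width: 16.8
grasp_force: 29.8
```

```bash

python3 steer.py '0 0 0 0 0 0 40;0 0 0 0 0 0 40;0 0 0 0 0 0 40;0 0 -20 0 0 0 40;0 0 -40 0 0 0 40'
python3 steer.py '0 0 -40 0 0 0 40;35.8 2.56 0 0 0 0 40;35.8 2.56 0 0 0 0 40;35.8 2.56 0 0 0 0 40;35.8 2.56 0 0 0 0 40' >/dev/null
python3 steer.py '35.8 2.56 0 0 0 0 40;35.8 2.56 0 0 0 0 40;35.8 2.56 0 0 0 0 40;35.8 2.56 0 0 0 0 40;35.8 2.56 0 0 0 0 40' >/dev/null
python3 steer.py '35.8 2.56 0 0 0 0 40;35.8 2.56 20 0 0 0 40;0 0 40 0 0 0 40;0 0 40 0 0 0 40;0 0 40 0 0 0 40'
python3 steer.py '0 0 20 0 0 0 40;0 0 0 0 0 0 40;0 0 0 0 0 0 40'
cat >> h.py <<'E'
def near(nm=None,zb=3):
    s=st();im,p=snap("wrist",nm);R=Ro.from_euler("xyz",s["tcp_rot"]).as_matrix()
    for c in coupons(im,p,zb):
        h=c[1] if c[1] is not None else c[0][0];print("plate",c[0],"head",c[1],"area",c[2],"tool delta",(R.T@np.r_[(h-s["tool_pos"][:2]),0]).round(1))
    return s,im,p
E
python3 -c "
from h import *
near('w7')"
```

```text
time: 12.83
tool_pos: [562.3, -4.4, 146.5]
tcp_rot: [-3.13, -0.001, 1.669]
contact_force: [1.7, 0.4, -0.4]
gripper_width: 39.9
grasp_force: 0.0
time: 14.08
tool_pos: [556.0, 391.7, 49.5]
tcp_rot: [3.14, -0.001, 1.671]
contact_force: [0.5, 0.5, 0.3]
gripper_width: 40.0
grasp_force: 0.0
time: 14.33
tool_pos: [554.9, 389.5, 29.5]
tcp_rot: [-3.138, 0.002, 1.669]
contact_force: [0.0, 0.1, 0.2]
gripper_width: 40.0
grasp_force: 0.0
t 14.33 tcp [554.9 389.5  29.5] rpy [-3.138e+00  2.000e-03  1.669e+00] w 40.0 f [0.  0.1 0.2]
plate (array([477.1, 392. ]), array([45.6, 44.8]), 30.14) head [479.6 393.7] area 658 tool delta [ 11.5 -74.6   0.2]
plate (array([555. , 391.7]), array([44.3, 44.4]), 20.1) head [551.1 395.8] area 22 tool delta [ 6.6 -3.2 -0. ]
```

```bash

python3 steer.py '1.5 0 6 0 0 0 40;0 0 4.5 0 0 0 40;0 0 0 0 0 0 12;0 0 0 0 0 0 12;0 0 0 0 0 0 12'  30
python3 steer.py '0 0 0 0 0 0 12;0 0 0 0 0 0 12;0 0 -20 0 0 0 12;0 0 -40 0 0 0 12;0 0 -40 0 0 0 12'
python3 steer.py '0 0 -40 0 0 0 12;0 0 -25 0 0 0 12;-36.8 -2.96 0 0 0 0 12;-36.8 -2.96 0 0 0 0 12;-36.8 -2.96 0 0 0 0 12' >/dev/null
python3 steer.py '-36.8 -2.96 0 0 0 0 12;-36.8 -2.96 0 0 0 0 12;-36.8 -2.96 0 0 0 0 12;-36.8 -2.96 0 0 0 0 12;-36.8 -2.96 0 0 0 0 12' >/dev/null
python3 steer.py '-36.8 -2.96 0 0 0 0 12;0 0 20 0 0 0 12;0 0 25 0 0 0 12;0 0 0 0 0 0 12;0 0 0 0 0 0 12'
```

```text
time: 14.8
tool_pos: [556.4, 392.0, 21.5]
tcp_rot: [3.14, -0.001, 1.669]
contact_force: [0.5, -0.6, 1.4]
gripper_width: 16.4
grasp_force: 29.4
time: 15.22
tool_pos: [554.1, 390.5, 119.2]
tcp_rot: [-3.137, 0.003, 1.669]
contact_force: [1.2, -0.2, -0.2]
gripper_width: 16.3
grasp_force: 29.4
time: 16.47
tool_pos: [560.1, 59.2, 139.4]
tcp_rot: [-3.138, -0.0, 1.668]
contact_force: [-0.7, -0.0, -0.9]
gripper_width: 16.6
grasp_force: 29.5
```

```bash

python3 steer.py '0 1 20 0 0 0 12;0 0 17 0 0 0 12;0 0 7 0 0 0 12;0 0 0 0 0 0 12;0 0 0 0 0 0 12'
python3 steer.py '0 0 1.5 0 0 0 12;0 0 0 0 0 0 12;0 0 0 0 0 0 12'
```

```text
time: 16.88
tool_pos: [563.2, 60.1, 97.4]
tcp_rot: [3.141, 0.0, 1.67]
contact_force: [0.4, -0.1, -0.8]
gripper_width: 16.6
grasp_force: 29.5
time: 17.13
tool_pos: [563.5, 59.8, 95.9]
tcp_rot: [3.14, 0.0, 1.669]
contact_force: [-0.3, -0.4, -0.3]
gripper_width: 16.7
grasp_force: 29.5
```

```bash

python3 steer.py '0 0 3 0 0 0 12;0 0 0 0 0 0 12;0 0 0 0 0 0 12'
python3 steer.py '0 0 1 0 0 0 12;0 0 0 0 0 0 12;0 0 0 0 0 0 12'
```

```text
time: 17.38
tool_pos: [563.8, 59.8, 93.4]
tcp_rot: [3.139, -0.0, 1.669]
contact_force: [-0.2, -0.3, 6.3]
gripper_width: 16.5
grasp_force: 30.0
time: 17.63
tool_pos: [563.8, 59.8, 93.4]
tcp_rot: [3.138, -0.0, 1.669]
contact_force: [-3.5, 0.2, 10.5]
gripper_width: 16.4
grasp_force: 30.5
```

```bash

python3 steer.py '0 0 0 0 0 0 40;0 0 0 0 0 0 40;0 0 0 0 0 0 40;0 0 -20 0 0 0 40;0 0 -40 0 0 0 40'
python3 steer.py '0 0 -40 0 0 0 40;37.6 -5.8 0 0 0 0 40;37.6 -5.8 0 0 0 0 40;37.6 -5.8 0 0 0 0 40;37.6 -5.8 0 0 0 0 40' >/dev/null
python3 steer.py '37.6 -5.8 0 0 0 0 40;37.6 -5.8 0 0 0 0 40;37.6 -5.8 0 0 0 0 40;37.6 -5.8 0 0 0 0 40;37.6 -5.8 0 0 0 0 40' >/dev/null
python3 steer.py '0 0 25 0 0 0 40;0 0 40 0 0 0 40;0 0 40 0 0 0 40;0 0 40 0 0 0 40;0 0 17 0 0 0 40'
python3 steer.py '0 0 0 0 0 0 40;0 0 0 0 0 0 40'
python3 -c "
from h import *
near('w8')"
```

```text
time: 18.05
tool_pos: [558.5, 59.1, 146.5]
tcp_rot: [-3.13, 0.0, 1.669]
contact_force: [0.5, 0.2, 1.0]
gripper_width: 40.2
grasp_force: 0.0
time: 19.3
tool_pos: [474.2, 388.8, 23.2]
tcp_rot: [-3.134, 0.005, 1.669]
contact_force: [-0.4, -0.6, -0.4]
gripper_width: 40.1
grasp_force: 0.0
time: 19.47
tool_pos: [476.8, 390.6, 27.8]
tcp_rot: [-3.139, 0.002, 1.669]
contact_force: [0.2, 0.3, 1.0]
gripper_width: 39.8
grasp_force: 0.0
t 19.47 tcp [476.8 390.6  27.8] rpy [-3.139e+00  2.000e-03  1.669e+00] w 39.8 f [0.2 0.3 1. ]
plate (array([477.6, 392.2]), array([44.3, 44.5]), 30.12) head [473.4 395.9] area 28 tool delta [ 5.6 -2.9 -0. ]
```

```bash

python3 steer.py '1.6 0.8 5 0 0 0 40;0 0 4 0 0 0 40;0 0 0 0 0 0 12;0 0 0 0 0 0 12;0 0 0 0 0 0 12'  30
python3 steer.py '0 0 0 0 0 0 12;0 0 0 0 0 0 12;0 0 -20 0 0 0 12;0 0 -40 0 0 0 12;0 0 -40 0 0 0 12'
python3 steer.py '0 0 -40 0 0 0 12;0 0 -25 0 0 0 12;-34.8 6.2 0 0 0 0 12;-34.8 6.2 0 0 0 0 12;-34.8 6.2 0 0 0 0 12' >/dev/null
python3 steer.py '-34.8 6.2 0 0 0 0 12;-34.8 6.2 0 0 0 0 12;-34.8 6.2 0 0 0 0 12;-34.8 6.2 0 0 0 0 12;-34.8 6.2 0 0 0 0 12' >/dev/null
python3 steer.py '0 0 20 0 0 0 12;0 0 30 0 0 0 12;0 0 20 0 0 0 12;0 0 0 0 0 0 12;0 0 0 0 0 0 12'
```

```text
time: 19.93
tool_pos: [478.8, 393.3, 20.9]
tcp_rot: [3.14, -0.001, 1.669]
contact_force: [0.4, -0.1, 2.8]
gripper_width: 16.7
grasp_force: 29.3
time: 20.35
tool_pos: [476.6, 391.5, 119.0]
tcp_rot: [-3.137, 0.003, 1.669]
contact_force: [0.8, 1.4, 1.0]
gripper_width: 16.2
grasp_force: 29.4
time: 21.6
tool_pos: [553.6, 120.4, 114.0]
tcp_rot: [-3.138, 0.0, 1.669]
contact_force: [0.4, 0.4, -0.2]
gripper_width: 16.5
grasp_force: 29.4
```

```bash

python3 steer.py '0 0 12 0 0 0 12;0 0 7 0 0 0 12;0 0 0 0 0 0 12;0 0 0 0 0 0 12;0 0 0 0 0 0 12'
python3 steer.py '0 0 3 0 0 0 12;0 0 0 0 0 0 12;0 0 0 0 0 0 12'
```

```text
time: 22.02
tool_pos: [555.5, 121.1, 97.0]
tcp_rot: [3.14, -0.0, 1.669]
contact_force: [-0.3, -0.1, -0.8]
gripper_width: 16.4
grasp_force: 29.4
time: 22.27
tool_pos: [555.0, 120.8, 93.2]
tcp_rot: [3.141, 0.0, 1.669]
contact_force: [-0.2, 0.3, -1.2]
gripper_width: 16.2
grasp_force: 29.4
```

```bash

python3 steer.py '0 0 1.3 0 0 0 12;0 0 0 0 0 0 12;0 0 0 0 0 0 40;0 0 0 0 0 0 40;0 0 0 0 0 0 40'
python3 steer.py '0 0 -20 0 0 0 40;0 0 -40 0 0 0 40;0 0 -40 0 0 0 40;0 0 -40 0 0 0 32;-30 0 -40 0 0 0 32'
python3 steer.py '-38 0 -30 0 0 0 32;-38 0 -30 0 0 0 32;0 0 0 0 0 0 32;0 0 0 0 0 0 32'
python3 -c "
from h import *
s,im,p=near('w9',75)
print(mat:=[rect(p,c,3)[0] for c in blobs(im,(80,80,40),(100,255,140),1500)])"
```

```text
time: 22.68
tool_pos: [555.0, 120.7, 91.7]
tcp_rot: [3.141, -0.0, 1.669]
contact_force: [-0.5, -0.2, -0.7]
gripper_width: 39.8
grasp_force: 0.0
time: 23.1
tool_pos: [557.6, 98.7, 267.8]
tcp_rot: [3.139, -0.002, 1.673]
contact_force: [1.5, -0.4, -0.1]
gripper_width: 32.3
grasp_force: 0.0
time: 23.43
tool_pos: [565.0, 29.4, 318.3]
tcp_rot: [3.138, -0.0, 1.666]
contact_force: [-0.1, 0.3, -0.6]
gripper_width: 32.0
grasp_force: 0.0
t 23.43 tcp [565.   29.4 318.3] rpy [ 3.138 -0.     1.666] w 32.0 f [-0.1  0.3 -0.6]
plate (array([563.9,  59.8]), array([44.9, 45.3]), 20.37) head [564.2  60.8] area 194 tool delta [31.3  2.2  0. ]
plate (array([567.2,  -5.2]), array([44.1, 45. ]), 78.64) head [567.3  -4.4] area 176 tool delta [-33.9  -0.9  -0. ]
plate (array([555.5, 119.7]), array([45. , 44.9]), 30.35) head [555.3 118.3] area 278 tool delta [89.4 -1.2 -0. ]
[]
```

View pics/w9.png

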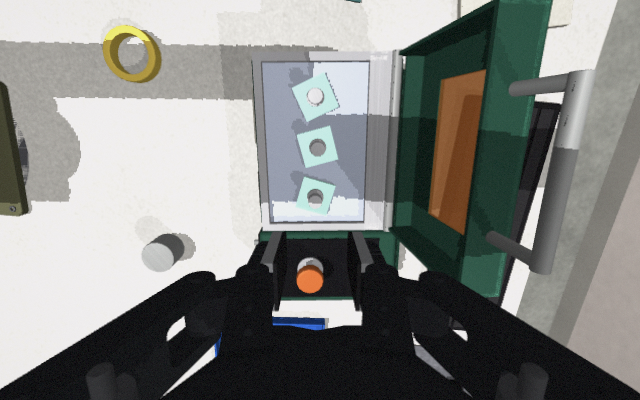

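All three coupons stand on the glass at (316,96), (318,148) and (315,196). Now I'll regrip the handle and shut the hood.

```bash

python3 - <<'E'
from h import *
p=bot.camera_params("wrist");a=ray(p,[(580,72),(541,270)],291);print(a.round(1),a.mean(0),np.linalg.norm(a[0]-a[1]))
E
python3 steer.py '5.6 28.8 -10 0 0 0 32;5.6 28.8 0 0 0 0 32;5.6 28.8 0 0 0 0 32;5.6 28.8 0 0 0 0 32;5.6 28.8 0 0 0 0 32'
python3 steer.py '0 0 0 0 0 0 32;0 0 0 0 0 0 32'
```

```text
[[695.3 132.8 291. ]
 [709.6  16.3 291. ]] [702.40742313  74.54840383 291.        ] 117.33504372581896
time: 23.9
tool_pos: [704.6, 74.8, 324.6]
tcp_rot: [-3.138, -0.0, 1.671]
contact_force: [0.8, -0.3, 0.1]
gripper_width: 32.1
grasp_force: 0.0
time: 24.07
tool_pos: [704.8, 74.7, 321.9]
tcp_rot: [-3.135, -0.0, 1.671]
contact_force: [-1.2, -0.1, -0.2]
gripper_width: 32.1
grasp_force: 0.0
```

```bash

python3 steer.py '0 0 25 0 0 0 32;0 0 20 0 0 0 32;0 0 0 0 0 0 10;0 0 0 0 0 0 10;0 0 0 0 0 0 10' 30
python3 steer.py '0 0 0 0 0 0 10;0 0 0 0 0 0 10;0 -10 -2 0 0 0 10;0 -6.5 -1.4 0 0 0 10;0 -16.8 -2.1 0 0 0 10'
python3 steer.py '0 -16.9 -0.7 0 0 0 10;0 -16.9 0.6 0 0 0 10;0 -16.8 2 0 0 0 10;0 -16.6 3.3 0 0 0 10;0 -16.2 4.6 0 0 0 10'
```

```text
time: 24.48
tool_pos: [701.9, 73.1, 280.1]
tcp_rot: [-3.136, -0.001, 1.669]
contact_force: [-2.0, 2.0, -12.8]
gripper_width: 10.8
grasp_force: 29.1
time: 24.9
tool_pos: [672.6, 70.0, 285.2]
tcp_rot: [3.141, -0.001, 1.669]
contact_force: [3.3, 1.8, -23.4]
gripper_width: 10.6
grasp_force: 28.4
time: 25.32
tool_pos: [590.9, 61.5, 277.5]
tcp_rot: [3.134, 0.0, 1.669]
contact_force: [10.2, 1.3, -21.7]
gripper_width: 10.6
grasp_force: 27.6
```

```bash

python3 steer.py '0 -15.8 7.5 0 0 0 10;0 -15.3 8 0 0 0 10;0 -14.7 9 0 0 0 10;0 -14 9.5 0 0 0 10;0 -13.2 10.6 0 0 0 10'
python3 steer.py '0 -12.3 11.6 0 0 0 10;0 -11.3 12.5 0 0 0 10;0 -10.3 13.4 0 0 0 10;0 -9.2 14.2 0 0 0 10;0 -8 14.9 0 0 0 10'
python3 steer.py '0 -6.8 15.5 0 0 0 10;0 -5.5 16 0 0 0 10;0 -4.2 16.3 0 0 0 10;0 0 0 0 0 0 10'
```

```text
time: 25.73
tool_pos: [519.9, 54.2, 238.1]
tcp_rot: [3.126, 0.001, 1.668]
contact_force: [1.7, 0.2, 2.9]
gripper_width: 10.6
grasp_force: 29.0
time: 26.15
tool_pos: [468.6, 48.9, 170.7]
tcp_rot: [3.129, 0.001, 1.668]
contact_force: [-0.4, -0.5, 2.5]
gripper_width: 10.9
grasp_force: 29.8
time: 26.48
tool_pos: [451.3, 47.1, 120.0]
tcp_rot: [3.134, 0.002, 1.668]
contact_force: [2.0, -2.1, -6.3]
gripper_width: 10.7
grasp_force: 29.8
```

```bash

python3 steer.py '0 -1.8 8 0 0 0 10;0 -1.2 8 0 0 0 10;0 -0.6 6 0 0 0 10;0 0 0 0 0 0 10;0 0 0 0 0 0 10'
python3 steer.py '0 0 3 0 0 0 10;0 0 0 0 0 0 10;0 0 0 0 0 0 10'
```

```text
time: 26.9
tool_pos: [447.7, 47.0, 97.6]
tcp_rot: [3.136, 0.001, 1.669]
contact_force: [4.1, -3.0, 3.9]
gripper_width: 10.3
grasp_force: 30.8
time: 27.15
tool_pos: [447.8, 47.0, 96.8]
tcp_rot: [3.135, 0.001, 1.668]
contact_force: [-2.0, -4.2, 24.6]
gripper_width: 10.4
grasp_force: 33.2
```

```bash

python3 steer.py '0 0 0 0 0 0 32;0 0 0 0 0 0 32;0 0 -20 0 0 0 32;0 0 -40 0 0 0 32;0 0 -40 0 0 0 40'
python3 steer.py '-33 21.2 0 0 0 0 55;-33 21.2 0 0 0 0 55;-33 21.2 0 0 0 0 55;-33 21.2 0 0 0 0 55;-33 21.2 0 0 0 0 55'
python3 steer.py '0 0 20 0 0 0 55;0 0 20 0 0 0 55;0 0 0 0 0 0 55;0 0 0 0 0 0 55'
python3 - <<'E'
from h import *
s=st();im,p=snap("wrist","w10");ims,ps=snap("side","s10")
R=Ro.from_euler("xyz",s["tcp_rot"]).as_matrix()
for c in blobs(im,(3,150,60),(18,255,255),100)[:4]:
    r=rect(p,c,126);print(cv2.boundingRect(c),r,"tool",(R.T@np.r_[r[0]-s["tool_pos"][:2],0]).round(1))
a=np.hstack([im[:,:,::-1][:, 150:490],cv2.resize(ims[130:260,235:365,::-1],(400,400))]);cv2.imwrite("pics/c10.png",a)
E
```

```text
time: 27.57
tool_pos: [441.7, 47.4, 192.3]
tcp_rot: [-3.134, -0.001, 1.669]
contact_force: [0.7, -0.2, -0.3]
gripper_width: 40.2
grasp_force: 0.0
time: 27.98
tool_pos: [566.3, -107.4, 192.4]
tcp_rot: [-3.139, -0.002, 1.669]
contact_force: [0.2, 0.3, 0.6]
gripper_width: 55.1
grasp_force: 0.0
time: 28.32
tool_pos: [564.2, -106.0, 151.3]
tcp_rot: [-3.136, -0.002, 1.669]
contact_force: [-0.1, -0.6, -0.3]
gripper_width: 55.0
grasp_force: 0.0
t 28.32 tcp [ 564.2 -106.   151.3] rpy [-3.136e+00 -2.000e-03  1.669e+00] w 55.0 f [-0.1 -0.6 -0.3]
(296, 0, 147, 76) (array([580.3,   1.8]), array([73.9, 35. ]), 5.53) tool [1.057e+02 2.660e+01 1.000e-01]
(297, 203, 57, 57) (array([ 569.3, -107.1]), array([35.7, 35.7]), 51.69) tool [-1.6  5.  -0. ]
(320, 45, 33, 31) (array([565.2, -10. ]), array([17.1, 14.5]), 5.53) tool [95.4 10.4  0.2]
```

View pics/c10.png

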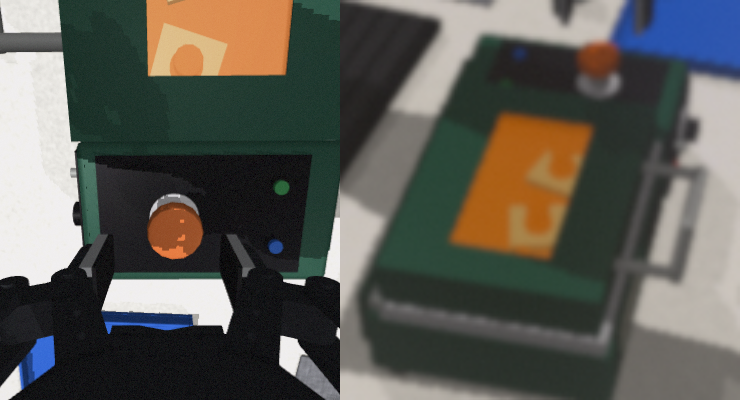

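The hood is shut, and the coupons are visible through the window. The knob is between the fingers at about (325,231). I'll grip it and pull.

```bash

python3 steer.py '-1.5 4 20 0 0 0 55;0 0 20 0 0 0 55;0 0 6 0 0 0 55;0 0 0 0 0 0 30;0 0 0 0 0 0 30' 80
python3 steer.py '0 0 0 0 0 0 30;0 0 0 0 0 0 30;0 0 0 0 0 0 30;0 0 0 0 0 0 30'
```

```text
time: 28.83
tool_pos: [569.2, -107.3, 108.4]
tcp_rot: [-3.139, -0.0, 1.669]
contact_force: [-3.2, 0.7, 4.9]
gripper_width: 33.6
grasp_force: 79.7
time: 29.17
tool_pos: [569.2, -107.3, 108.5]
tcp_rot: [-3.14, -0.001, 1.669]
contact_force: [-5.2, 1.4, 3.7]
gripper_width: 33.2
grasp_force: 79.6
```

```bash

python3 steer.py '0 0 -5 0 0 0 30;0 0 -5 0 0 0 30;0 0 -3.5 0 0 0 30;0 0 0 0 0 0 30;0 0 0 0 0 0 30'
python3 steer.py '0 0 0 0 0 0 30;0 0 0 0 0 0 30'
python3 - <<'E'
from h import *
s=st();im,p=snap("side","s11");im0=cv2.imread("pics/s10.png")[:,:,::-1].copy()
for i in (im0,im):
    c=[c for c in blobs(i,(2,120,90),(14,255,255),20)]
    print([(cv2.boundingRect(k)) for k in c])
E
```

```text
time: 29.58
tool_pos: [569.2, -107.3, 120.7]
tcp_rot: [-3.139, -0.001, 1.669]
contact_force: [-4.9, 1.1, -3.4]
gripper_width: 32.9
grasp_force: 84.9
time: 29.75
tool_pos: [569.2, -107.3, 120.7]
tcp_rot: [-3.139, -0.001, 1.669]
contact_force: [-5.8, 0.4, -3.2]
gripper_width: 32.9
grasp_force: 84.9
t 29.75 tcp [ 569.2 -107.3  120.7] rpy [-3.139e+00 -1.000e-03  1.669e+00] w 32.9 f [-5.8  0.4 -3.2]
[(282, 167, 35, 30), (196, 288, 14, 13), (313, 144, 12, 11)]
[(283, 167, 34, 20), (196, 288, 14, 13), (313, 141, 11, 10)]
```

The knob rose 12.2 mm and the force then dropped to 3 N, so it is in its detent. I'll hold it for over 6.5 s and then push it in.

```bash

for i in $(seq 17); do python3 steer.py '0 0 0 0 0 0 30;0 0 0 0 0 0 30;0 0 0 0 0 0 30;0 0 0 0 0 0 30;0 0 0 0 0 0 30' | egrep 'time|tool_pos' | tr '\n' ' '; done; echo
python3 steer.py '0 0 5 0 0 0 30;0 0 5 0 0 0 30;0 0 3.5 0 0 0 30;0 0 0 0 0 0 30;0 0 0 0 0 0 30'
python3 steer.py '0 0 1.5 0 0 0 30;0 0 0 0 0 0 30;0 0 0 0 0 0 30'
```

```text
time: 30.22 tool_pos: [569.2, -107.3, 120.7] time: 30.63 tool_pos: [569.2, -107.3, 120.7] time: 31.05 tool_pos: [569.2, -107.3, 120.7] time: 31.47 tool_pos: [569.2, -107.3, 120.7] time: 31.88 tool_pos: [569.3, -107.3, 120.7] time: 32.3 tool_pos: [569.2, -107.3, 120.7] time: 32.72 tool_pos: [569.2, -107.3, 120.7] time: 33.13 tool_pos: [569.2, -107.3, 120.7] time: 33.55 tool_pos: [569.2, -107.3, 120.7] time: 33.97 tool_pos: [569.2, -107.3, 120.7] time: 34.38 tool_pos: [569.2, -107.3, 120.7] time: 34.8 tool_pos: [569.2, -107.3, 120.7] time: 35.22 tool_pos: [569.2, -107.3, 120.7] time: 35.63 tool_pos: [569.2, -107.3, 120.7] time: 36.05 tool_pos: [569.2, -107.3, 120.7] time: 36.47 tool_pos: [569.2, -107.3, 120.7] time: 36.88 tool_pos: [569.2, -107.3, 120.7] 
time: 37.3
tool_pos: [569.3, -107.3, 108.5]
tcp_rot: [-3.14, -0.001, 1.669]
contact_force: [-8.3, 2.7, 2.8]
gripper_width: 32.9
grasp_force: 86.2
time: 37.55
tool_pos: [569.3, -107.4, 108.4]
tcp_rot: [-3.141, -0.0, 1.669]
contact_force: [-10.0, 2.3, 11.3]
gripper_width: 33.2
grasp_force: 87.0
```

```bash

python3 steer.py '0 0 0 0 0 0 55;0 0 0 0 0 0 55;0 0 0 0 0 0 55;0 0 -20 0 0 0 55;0 0 -25 0 0 0 55' 30
python3 steer.py '0 0 0 0 0 0 55;0 0 0 0 0 0 55'
python3 - <<'E'
from h import *
s=st();im,p=snap("wrist","w12")
for c in blobs(im,(3,150,60),(18,255,255),100)[:4]: print(cv2.boundingRect(c),rect(p,c,126),rect(p,c,138)[1])
E
python3 steer.py '0 0 -40 0 0 0 50;33 -21.2 0 0 0 0 32;33 -21.2 0 0 0 0 32;33 -21.2 0 0 0 0 32;33 -21.2 0 0 0 0 32'
python3 steer.py '33 -21.2 0 0 0 0 32;0 0 30 0 0 0 32;0 0 20 0 0 0 32;0 0 0 0 0 0 32;0 0 0 0 0 0 32'
python3 - <<'E'
from h import *
s=st();im,p=snap("wrist","w13");g=cv2.cvtColor(im,cv2.COLOR_RGB2GRAY)
for v in (160,190,220):print(v,g[v,300:350].tolist())
E
```

```text
time: 37.97
tool_pos: [570.1, -107.7, 149.9]
tcp_rot: [-3.139, -0.001, 1.669]
contact_force: [0.6, -0.0, 1.1]
gripper_width: 54.9
grasp_force: 0.0
time: 38.13
tool_pos: [573.3, -108.3, 153.1]
tcp_rot: [3.135, 0.002, 1.669]
contact_force: [-1.1, 0.6, -0.8]
gripper_width: 54.9
grasp_force: 0.0
t 38.13 tcp [ 573.3 -108.3  153.1] rpy [3.135e+00 2.000e-03 1.669e+00] w 54.9 f [-1.1  0.6 -0.8]
(279, 0, 145, 69) (array([5.806e+02, 5.000e-01]), array([73.8, 31.8]), 5.61) [68.5 29.6]
(283, 197, 56, 57) (array([ 569.6, -107.1]), array([34.2, 36.9]), 5.49) [31.8 34.3]
(306, 39, 32, 31) (array([566.6, -10. ]), array([16.6, 14.5]), 5.64) [15.4 13.5]
time: 38.6
tool_pos: [471.9, 16.2, 190.0]
tcp_rot: [-3.141, -0.0, 1.668]
contact_force: [0.2, 0.8, 0.3]
gripper_width: 31.5
grasp_force: 0.0
time: 39.02
tool_pos: [447.5, 46.1, 139.7]
tcp_rot: [-3.138, 0.0, 1.669]
contact_force: [-0.3, 0.1, 0.8]
gripper_width: 32.1
grasp_force: 0.0
t 39.02 tcp [447.5  46.1 139.7] rpy [-3.138  0.     1.669] w 32.1 f [-0.3  0.1  0.8]
160 [143, 142, 142, 139, 136, 138, 135, 87, 71, 72, 74, 86, 92, 100, 105, 106, 112, 116, 118, 115, 117, 118, 122, 117, 114, 111, 100, 117, 136, 132, 130, 131, 131, 137, 140, 138, 135, 139, 140, 139, 140, 139, 136, 136, 139, 141, 140, 143, 142, 139]
190 [132, 133, 132, 137, 139, 139, 141, 121, 76, 72, 76, 80, 87, 86, 92, 95, 94, 95, 99, 99, 97, 95, 97, 116, 116, 109, 97, 118, 141, 141, 141, 141, 137, 139, 140, 140, 138, 137, 133, 133, 135, 139, 141, 140, 137, 135, 131, 137, 141, 144]
220 [137, 133, 129, 134, 135, 137, 139, 137, 90, 73, 79, 86, 95, 98, 103, 104, 108, 111, 114, 120, 115, 116, 119, 117, 112, 105, 93, 131, 137, 136, 136, 139, 137, 137, 133, 134, 135, 138, 136, 137, 135, 139, 138, 138, 136, 136, 134, 132, 137, 135]
```

The bar is centred between the fingers (u≈317). I'll grip it and open the hood again.

```bash

python3 steer.py '0 0 25 0 0 0 32;0 0 20 0 0 0 32;0 0 1 0 0 0 32;0 0 0 0 0 0 10;0 0 0 0 0 0 10' 30
python3 steer.py '0 0 0 0 0 0 10;0 0 0 0 0 0 10;0 1.5 -11.5 0 0 0 10;0 2.2 -11.4 0 0 0 10'
python3 steer.py '0 4.2 -16.3 0 0 0 10;0 5.5 -16 0 0 0 10;0 6.8 -15.5 0 0 0 10;0 8 -14.9 0 0 0 10;0 9.2 -14.2 0 0 0 10'
python3 steer.py '0 10.3 -13.4 0 0 0 10;0 11.3 -12.5 0 0 0 10;0 12.3 -11.6 0 0 0 10;0 13.2 -10.6 0 0 0 10;0 14 -9.5 0 0 0 10'
```

```text
time: 39.48
tool_pos: [447.8, 45.7, 95.7]
tcp_rot: [-3.139, 0.0, 1.668]
contact_force: [0.8, -0.2, 0.2]
gripper_width: 10.5
grasp_force: 26.2
time: 39.82
tool_pos: [451.2, 46.0, 117.7]
tcp_rot: [-3.139, 0.001, 1.669]
contact_force: [-1.2, -1.1, -5.7]
gripper_width: 10.6
grasp_force: 29.4
time: 40.23
tool_pos: [483.0, 49.3, 195.2]
tcp_rot: [-3.136, 0.0, 1.669]
contact_force: [-4.8, -0.6, -2.7]
gripper_width: 10.4
grasp_force: 29.0
time: 40.65
tool_pos: [541.5, 55.4, 254.7]
tcp_rot: [-3.133, -0.0, 1.669]
contact_force: [-11.2, -1.8, 9.1]
gripper_width: 10.6
grasp_force: 29.0
```

```bash

python3 steer.py '0 14.7 -8.3 0 0 0 10;0 15.3 -7.1 0 0 0 10;0 15.8 -5.9 0 0 0 10;0 16.2 -4.6 0 0 0 10;0 16.6 -3.3 0 0 0 10'
python3 steer.py '0 16.8 -2 0 0 0 10;0 16.9 -0.6 0 0 0 10;0 16.9 0.7 0 0 0 10;0 12 1.2 0 0 0 10;0 10 1.5 0 0 0 10'
python3 steer.py '0 8 1.5 0 0 0 10;0 6 1.3 0 0 0 10;0 0 0 0 0 0 10;0 0 0 0 0 0 10'
```

```text
time: 41.07
tool_pos: [625.1, 64.0, 284.6]
tcp_rot: [3.14, -0.001, 1.669]
contact_force: [-3.8, 0.5, 1.3]
gripper_width: 10.3
grasp_force: 30.2
time: 41.48
tool_pos: [698.6, 71.5, 282.8]
tcp_rot: [3.138, -0.002, 1.669]
contact_force: [-1.9, 1.4, 3.0]
gripper_width: 10.4
grasp_force: 30.2
time: 41.82
tool_pos: [705.5, 72.2, 281.1]
tcp_rot: [-3.133, -0.002, 1.669]
contact_force: [-19.9, -0.9, 11.2]
gripper_width: 10.2
grasp_force: 31.2
```

```bash

python3 steer.py '0 0 0 0 0 0 32;0 0 0 0 0 0 32;0 0 -8 0 0 0 32;0 0 -20 0 0 0 32;0 0 -25 0 0 0 32'
python3 steer.py '-5.6 -28.8 0 0 0 0 32;-5.6 -28.8 0 0 0 0 32;-5.6 -28.8 0 0 0 0 32;-5.6 -28.8 0 0 0 0 32;-5.6 -28.8 0 0 0 0 40'
python3 steer.py '0 0 0 0 0 0 40;0 0 0 0 0 0 40'
python3 - <<'E'
from h import *
near('w14',75)
im,p=snap("top","t14")
for c in blobs(im,(108,150,60),(125,255,255),200)[:2]:print("tray",rect(p,c,18))
E
```

```text
time: 42.23
tool_pos: [711.2, 71.8, 330.5]
tcp_rot: [-3.14, -0.0, 1.669]
contact_force: [1.6, 0.1, 0.1]
gripper_width: 32.3
grasp_force: 0.0
time: 42.65
tool_pos: [570.6, 29.6, 331.8]
tcp_rot: [3.139, 0.0, 1.669]
contact_force: [-0.1, -0.5, 0.6]
gripper_width: 39.5
grasp_force: 0.0
time: 42.82
tool_pos: [570.2, 29.6, 332.5]
tcp_rot: [3.139, 0.0, 1.668]
contact_force: [0.9, -0.8, -0.1]
gripper_width: 40.0
grasp_force: 0.0
t 42.82 tcp [570.2  29.6 332.5] rpy [3.139 0.    1.668] w 40.0 f [ 0.9 -0.8 -0.1]
plate (array([563.9,  59.6]), array([44.9, 45.4]), 20.37) head [564.2  61.2] area 188 tool delta [32.1 -2.9 -0. ]
plate (array([567.2,  -5.2]), array([44.1, 45. ]), 79.07) head [567.3  -4. ] area 164 tool delta [-33.1  -6.2  -0. ]
tray (array([ 513. , -340.7]), array([194.3, 154.8]), 3.24)
```

Coupon A wasn't detected this time, so I'll look at the picture.

View pics/w14.png

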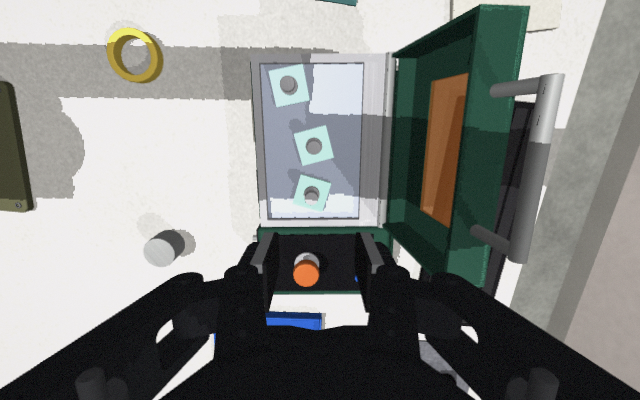

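Coupon A was knocked to about (289,85) but is still flat on the glass. I'll pick C first, then B, and re-measure A before picking it.

```bash

python3 - <<'E'
from h import *
p=bot.camera_params("wrist");print(ray(p,[(289,85)],109),ray(p,[(288,87)],81))
E
python3 steer.py '-17 -3.2 20 0 0 0 40;-17 -3.2 30 0 0 0 40;0 0 40 0 0 0 40;0 0 40 0 0 0 40;0 0 40 0 0 0 40'
python3 steer.py '0 0 30 0 0 0 40;0 0 20 0 0 0 40;0 0 8 0 0 0 40;0 0 0 0 0 0 40;0 0 0 0 0 0 40'
python3 -c "
from h import *
near('w15',75)"
```

```text
[[530.7796254  129.72878386 109.        ]] [[527.03417592 129.85104016  81.        ]]
time: 43.33
tool_pos: [570.1, -4.6, 159.7]
tcp_rot: [3.138, 0.0, 1.668]
contact_force: [0.2, 0.8, 0.6]
gripper_width: 40.1
grasp_force: 0.0
time: 43.75
tool_pos: [569.3, -4.3, 103.3]
tcp_rot: [3.14, 0.0, 1.669]
contact_force: [0.8, 0.3, -0.4]
gripper_width: 39.8
grasp_force: 0.0
t 43.75 tcp [569.3  -4.3 103.3] rpy [3.14  0.    1.669] w 39.8 f [ 0.8  0.3 -0.4]
plate (array([563.9,  59.6]), array([44.4, 44.5]), 20.43) head [564.5  61. ] area 844 tool delta [65.5  1.6 -0. ]
plate (array([567. ,  -6.2]), array([44.5, 44.4]), 78.91) head [567.1  -5.9] area 755 tool delta [-1.3 -2.3 -0. ]
```

```bash

python3 steer.py '-1.2 -2 6 0 0 0 40;0 0 5 0 0 0 40;0 0 0 0 0 0 12;0 0 0 0 0 0 12;0 0 0 0 0 0 12'  30
python3 steer.py '0 0 0 0 0 0 12;0 0 0 0 0 0 12;0 0 -20 0 0 0 12;0 0 -40 0 0 0 12;0 0 -40 0 0 0 12'
python3 steer.py '-36 -3.3 0 0 0 0 12;-36 -3.3 0 0 0 0 12;-36 -3.3 0 0 0 0 12;-36 -3.3 0 0 0 0 12;-36 -3.3 0 0 0 0 12' >/dev/null
python3 steer.py '-36 -3.3 0 0 0 0 12;-36 -3.3 0 0 0 0 12;-36 -3.3 0 0 0 0 12;-36 -3.3 0 0 0 0 12;-36 -3.3 0 0 0 0 12' >/dev/null
python3 steer.py '0 0 40 0 0 0 12;0 0 40 0 0 0 12;0 0 40 0 0 0 12;0 0 20 0 0 0 12;0 0 0 0 0 0 12'
python3 steer.py '0 0 0 0 0 0 12;0 0 0 0 0 0 12'
```

```text
time: 44.22
tool_pos: [565.9, -5.9, 92.3]
tcp_rot: [3.141, 0.0, 1.669]
contact_force: [0.1, 0.2, 0.3]
gripper_width: 16.8
grasp_force: 29.2
time: 44.63
tool_pos: [563.9, -5.9, 191.4]
tcp_rot: [-3.137, -0.001, 1.669]
contact_force: [0.8, 0.7, -0.7]
gripper_width: 16.3
grasp_force: 29.4
time: 45.88
tool_pos: [563.7, -364.8, 45.4]
tcp_rot: [-3.132, -0.007, 1.668]
contact_force: [-0.5, 0.6, -1.1]
gripper_width: 16.5
grasp_force: 29.4
time: 46.05
tool_pos: [569.5, -368.1, 53.7]
tcp_rot: [3.139, 0.002, 1.669]
contact_force: [0.4, -0.5, -0.1]
gripper_width: 16.7
grasp_force: 29.4
```

```bash

python3 steer.py '0 0 15 0 0 0 12;0 0 10 0 0 0 12;0 0 3 0 0 0 12;0 0 0 0 0 0 12;0 0 0 0 0 0 12'
python3 steer.py '0 0 2 0 0 0 12;0 0 0 0 0 0 12;0 0 0 0 0 0 12'
```

```text
time: 46.47
tool_pos: [568.6, -367.6, 24.7]
tcp_rot: [3.141, 0.001, 1.669]
contact_force: [1.0, -0.6, -0.6]
gripper_width: 16.3
grasp_force: 29.4
time: 46.72
tool_pos: [568.4, -367.5, 22.3]
tcp_rot: [3.141, 0.0, 1.669]
contact_force: [-0.5, 0.4, 0.3]
gripper_width: 16.7
grasp_force: 29.4
```

```bash

python3 steer.py '0 0 1.3 0 0 0 12;0 0 0 0 0 0 12;0 0 0 0 0 0 40;0 0 0 0 0 0 40;0 0 0 0 0 0 40'
python3 steer.py '0 0 -20 0 0 0 40;0 0 -40 0 0 0 40;0 0 -40 0 0 0 40;0 0 -40 0 0 0 40;0 0 -30 0 0 0 40'
python3 steer.py '35.5 3.1 0 0 0 0 40;35.5 3.1 0 0 0 0 40;35.5 3.1 0 0 0 0 40;35.5 3.1 0 0 0 0 40;35.5 3.1 0 0 0 0 40' >/dev/null
python3 steer.py '35.5 3.1 0 0 0 0 40;35.5 3.1 0 0 0 0 40;35.5 3.1 0 0 0 0 40;35.5 3.1 0 0 0 0 40;35.5 3.1 0 0 0 0 40' >/dev/null
python3 steer.py '35.5 3.1 0 0 0 0 40;35.5 3.1 0 0 0 0 40;0 0 40 0 0 0 40;0 0 25 0 0 0 40;0 0 10 0 0 0 40'
python3 steer.py '0 0 0 0 0 0 40;0 0 0 0 0 0 40'
python3 -c "
from h import *
near('w16',75)"
```

```text
time: 47.13
tool_pos: [568.1, -367.3, 20.4]
tcp_rot: [-3.141, -0.0, 1.669]
contact_force: [0.5, -0.9, -0.8]
gripper_width: 40.0
grasp_force: 0.0
time: 47.55
tool_pos: [568.8, -367.8, 194.2]
tcp_rot: [3.139, 0.002, 1.669]
contact_force: [0.7, -0.5, -0.3]
gripper_width: 39.9
grasp_force: 0.0
time: 48.8
tool_pos: [560.7, 60.9, 112.1]
tcp_rot: [-3.136, 0.0, 1.671]
contact_force: [-0.3, -0.1, 0.1]
gripper_width: 39.9
grasp_force: 0.0
time: 48.97
tool_pos: [563.4, 59.9, 115.7]
tcp_rot: [-3.141, 0.0, 1.668]
contact_force: [0.3, -0.2, 0.1]
gripper_width: 40.3
grasp_force: 0.0
t 48.97 tcp [563.4  59.9 115.7] rpy [-3.141  0.     1.668] w 40.3 f [ 0.3 -0.2  0.1]
plate (array([563.7,  60.2]), array([44.4, 45.7]), 20.36) head [563.8  59.9] area 639 tool delta [ 0.   0.4 -0. ]
```

```bash

python3 steer.py '0 0 15 0 0 0 40;0 0 8 0 0 0 40;0 0 0 0 0 0 40;0 0 0 0 0 0 12;0 0 0 0 0 0 12'  30
python3 steer.py '0 0 0 0 0 0 12;0 0 0 0 0 0 12;0 0 -20 0 0 0 12;0 0 -40 0 0 0 12;0 0 -40 0 0 0 12'
python3 steer.py '-36.3 -8.8 0 0 0 0 12;-36.3 -8.8 0 0 0 0 12;-36.3 -8.8 0 0 0 0 12;-36.3 -8.8 0 0 0 0 12;-36.3 -8.8 0 0 0 0 12' >/dev/null
python3 steer.py '-36.3 -8.8 0 0 0 0 12;-36.3 -8.8 0 0 0 0 12;-36.3 -8.8 0 0 0 0 12;-36.3 -8.8 0 0 0 0 12;-36.3 -8.8 0 0 0 0 12' >/dev/null
python3 steer.py '0 0 40 0 0 0 12;0 0 40 0 0 0 12;0 0 40 0 0 0 12;0 0 20 0 0 0 12;0 0 0 0 0 0 12'
python3 steer.py '0 0 13 0 0 0 12;0 0 10 0 0 0 12;0 0 0 0 0 0 12;0 0 0 0 0 0 12'
```

```text
time: 49.43
tool_pos: [564.1, 60.0, 93.5]
tcp_rot: [3.14, -0.0, 1.668]
contact_force: [0.8, -1.3, 8.4]
gripper_width: 17.0
grasp_force: 21.5
time: 49.85
tool_pos: [561.7, 60.1, 192.3]
tcp_rot: [-3.137, -0.0, 1.669]
contact_force: [1.4, 0.4, 0.3]
gripper_width: 16.4
grasp_force: 29.4
time: 51.1
tool_pos: [507.2, -307.3, 47.2]
tcp_rot: [-3.133, -0.007, 1.668]
contact_force: [-0.1, 0.6, -0.2]
gripper_width: 16.2
grasp_force: 29.5
time: 51.43
tool_pos: [511.8, -309.7, 30.3]
tcp_rot: [3.141, 0.0, 1.669]
contact_force: [0.7, -0.5, -0.3]
gripper_width: 16.2
grasp_force: 29.5
```

```bash

python3 steer.py '0 0 6 0 0 0 12;0 0 0 0 0 0 12;0 0 0 0 0 0 12'
python3 steer.py '0 0 2 0 0 0 12;0 0 0 0 0 0 12;0 0 0 0 0 0 12'
```

```text
time: 51.68
tool_pos: [511.6, -309.7, 24.0]
tcp_rot: [3.141, 0.0, 1.669]
contact_force: [-0.2, -0.5, -0.1]
gripper_width: 16.5
grasp_force: 29.5
time: 51.93
tool_pos: [512.0, -310.0, 22.6]
tcp_rot: [3.14, 0.001, 1.669]
contact_force: [-0.9, -0.1, 4.1]
gripper_width: 16.5
grasp_force: 29.9
```

```bash

python3 steer.py '0 0 0 0 0 0 40;0 0 0 0 0 0 40;0 0 0 0 0 0 40;0 0 -20 0 0 0 40;0 0 -40 0 0 0 40'
python3 steer.py '0 0 -40 0 0 0 40;0 0 -40 0 0 0 40;0 0 -30 0 0 0 40;36.4 5 0 0 0 0 40;36.4 5 0 0 0 0 40' >/dev/null
python3 steer.py '36.4 5 0 0 0 0 40;36.4 5 0 0 0 0 40;36.4 5 0 0 0 0 40;36.4 5 0 0 0 0 40;36.4 5 0 0 0 0 40' >/dev/null
python3 steer.py '36.4 5 0 0 0 0 40;36.4 5 0 0 0 0 40;36.4 5 0 0 0 0 40;36.4 5 0 0 0 0 40;36.4 5 0 0 0 0 40'
python3 steer.py '0 0 40 0 0 0 40;0 0 25 0 0 0 40;0 0 0 0 0 0 40;0 0 0 0 0 0 40'
python3 -c "
from h import *
near('w17',75)"
```

```text
time: 52.35
tool_pos: [507.4, -307.2, 77.0]
tcp_rot: [-3.132, -0.007, 1.669]
contact_force: [0.9, -0.5, -0.3]
gripper_width: 40.1
grasp_force: 0.0
time: 53.6
tool_pos: [528.0, 132.7, 191.4]
tcp_rot: [-3.141, 0.0, 1.669]
contact_force: [-0.5, -0.4, -0.2]
gripper_width: 40.2
grasp_force: 0.0
time: 53.93
tool_pos: [526.7, 130.7, 125.3]
tcp_rot: [-3.137, 0.001, 1.669]
contact_force: [0.1, -0.2, 1.1]
gripper_width: 40.0
grasp_force: 0.0
t 53.93 tcp [526.7 130.7 125.3] rpy [-3.137e+00  1.000e-03  1.669e+00] w 40.0 f [ 0.1 -0.2  1.1]
plate (array([525.7, 131.6]), array([44.5, 45. ]), 16.59) head [525.9 131.6] area 548 tool delta [ 1.  -0.7  0. ]
```

View pics/w17.png

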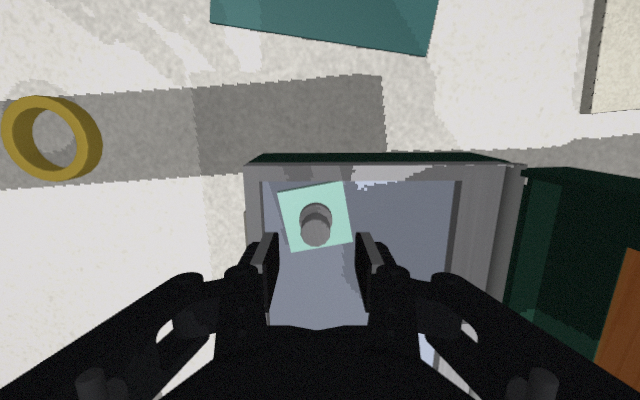

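Coupon A is flat and centred at (316,228). I'll grasp it and carry it to the tray.

```bash

python3 steer.py '1 -1 18 0 0 0 40;0 0 14.5 0 0 0 40;0 0 0 0 0 0 40;0 0 0 0 0 0 12;0 0 0 0 0 0 12'  30
python3 steer.py '0 0 0 0 0 0 12;0 0 0 0 0 0 12;0 0 -20 0 0 0 12;0 0 -40 0 0 0 12;0 0 -40 0 0 0 12'
python3 steer.py '-38.1 -8.9 0 0 0 0 12;-38.1 -8.9 0 0 0 0 12;-38.1 -8.9 0 0 0 0 12;-38.1 -8.9 0 0 0 0 12;-38.1 -8.9 0 0 0 0 12' >/dev/null
python3 steer.py '-38.1 -8.9 0 0 0 0 12;-38.1 -8.9 0 0 0 0 12;-38.1 -8.9 0 0 0 0 12;-38.1 -8.9 0 0 0 0 12;-38.1 -8.9 0 0 0 0 12' >/dev/null
python3 steer.py '-38.1 -8.9 0 0 0 0 12;-38.1 -8.9 0 0 0 0 12;-38.1 -8.9 0 0 0 0 12;0 0 30 0 0 0 12;0 0 40 0 0 0 12'
python3 steer.py '0 0 40 0 0 0 12;0 0 25 0 0 0 12;0 0 0 0 0 0 12;0 0 0 0 0 0 12;0 0 0 0 0 0 12'
```

```text
time: 54.4
tool_pos: [528.7, 131.7, 96.0]
tcp_rot: [3.139, -0.0, 1.668]
contact_force: [0.6, -0.7, 7.6]
gripper_width: 16.9
grasp_force: 20.2
time: 54.82
tool_pos: [525.8, 131.5, 194.3]
tcp_rot: [-3.138, 0.0, 1.669]
contact_force: [1.6, -0.4, -0.5]
gripper_width: 16.3
grasp_force: 29.5
time: 56.07
tool_pos: [463.6, -378.0, 127.6]
tcp_rot: [3.133, 0.008, 1.665]
contact_force: [0.3, -0.7, -1.6]
gripper_width: 16.3
grasp_force: 29.5
time: 56.48
tool_pos: [462.0, -373.4, 61.0]
tcp_rot: [3.139, 0.002, 1.669]
contact_force: [0.5, 0.4, -0.9]
gripper_width: 16.6
grasp_force: 29.5
```

```bash

python3 steer.py '0 0 20 0 0 0 12;0 0 12 0 0 0 12;0 0 0 0 0 0 12;0 0 0 0 0 0 12;0 0 0 0 0 0 12'
python3 steer.py '0 0 3 0 0 0 12;0 0 0 0 0 0 12;0 0 0 0 0 0 12'
python3 steer.py '0 0 1.5 0 0 0 12;0 0 0 0 0 0 12;0 0 0 0 0 0 12'
```

```text
time: 56.9
tool_pos: [462.2, -373.6, 29.4]
tcp_rot: [3.139, 0.003, 1.669]
contact_force: [-0.1, -0.7, -0.4]
gripper_width: 16.4
grasp_force: 29.5
time: 57.15
tool_pos: [461.4, -373.0, 25.0]
tcp_rot: [3.14, 0.001, 1.669]
contact_force: [0.4, 1.0, 2.4]
gripper_width: 16.2
grasp_force: 29.8
time: 57.4
tool_pos: [461.4, -373.0, 25.0]
tcp_rot: [3.14, 0.002, 1.669]
contact_force: [-1.7, 1.8, 12.2]
gripper_width: 16.3
grasp_force: 30.7
```

```bash

python3 steer.py '0 0 0 0 0 0 40;0 0 0 0 0 0 40;0 0 0 0 0 0 40;0 0 -20 0 0 0 40;0 0 -40 0 0 0 40'
python3 steer.py '0 0 -40 0 0 0 40;0 0 -40 0 0 0 32;0 0 -40 0 0 0 32;0 0 -40 0 0 0 32;-20 10 -40 0 0 0 32'
python3 steer.py '-35 10 -40 0 0 0 32;-35 10 0 0 0 0 32;0 0 0 0 0 0 32;0 0 0 0 0 0 32'
python3 - <<'E'
from h import *
s,im,p=near('w18',4)
for c in blobs(im,(108,150,60),(125,255,255),200)[:2]:print("tray",rect(p,c,18))
E
```

```text
time: 57.82
tool_pos: [456.9, -369.4, 77.9]
tcp_rot: [-3.133, -0.008, 1.669]
contact_force: [0.2, -0.3, -0.7]
gripper_width: 39.9
grasp_force: 0.0
time: 58.23
tool_pos: [469.6, -387.0, 281.8]
tcp_rot: [-3.141, -0.002, 1.67]
contact_force: [1.1, -0.4, -0.7]
gripper_width: 32.0
grasp_force: 0.0
time: 58.57
tool_pos: [495.7, -451.3, 307.9]
tcp_rot: [-3.141, -0.001, 1.667]
contact_force: [0.7, -0.2, -0.3]
gripper_width: 32.0
grasp_force: 0.0
t 58.57 tcp [ 495.7 -451.3  307.9] rpy [-3.141e+00 -1.000e-03  1.667e+00] w 32.0 f [ 0.7 -0.2 -0.3]
plate (array([ 512.2, -310.6]), array([43.9, 43.8]), 20.49) head [ 510.9 -312.9] area 218 tool delta [1.362e+02 2.850e+01 1.000e-01]
plate (array([ 568.6, -368.2]), array([43.9, 44.3]), 78.24) head [ 565.7 -369. ] area 199 tool delta [75.1 77.6  0. ]
plate (array([ 461.7, -373.2]), array([43.3, 43.2]), 16.65) head [ 461.5 -373.7] area 168 tool delta [ 80.5 -26.6   0.1]
tray (array([ 512.7, -342.5]), array([198.3, 155.6]), 3.28)
```

View pics/w18.png

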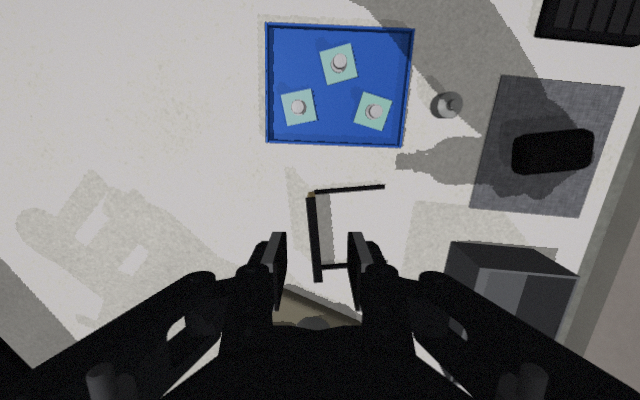

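All three coupons lie flat in the tray, at (298,107), (338,64) and (373,111). Now I'll shut the hood.

```bash

python3 steer.py '33.6 17.25 -10 0 0 0 32;33.6 17.25 -15 0 0 0 32;33.6 17.25 0 0 0 0 32;33.6 17.25 0 0 0 0 32;33.6 17.25 0 0 0 0 32' >/dev/null
python3 steer.py '33.6 17.25 0 0 0 0 32;33.6 17.25 0 0 0 0 32;33.6 17.25 0 0 0 0 32;33.6 17.25 0 0 0 0 32;33.6 17.25 0 0 0 0 32' >/dev/null
python3 steer.py '33.6 17.25 0 0 0 0 32;33.6 17.25 0 0 0 0 32;33.6 17.25 0 0 0 0 32;33.6 17.25 0 0 0 0 32;33.6 17.25 0 0 0 0 32' >/dev/null
python3 steer.py '0 0 0 0 0 0 32;0 0 0 0 0 0 32;0 0 0 0 0 0 32'
python3 - <<'E'
from h import *
s=st();R=Ro.from_euler("xyz",s["tcp_rot"]).as_matrix();print((R.T@(np.array([704.8,73.5,276])-s["tool_pos"])).round(1))
E
```

```text
time: 60.12
tool_pos: [702.3, 77.7, 334.4]
tcp_rot: [-3.14, 0.0, 1.67]
contact_force: [0.2, -0.5, 0.0]
gripper_width: 32.1
grasp_force: 0.0
t 60.12 tcp [702.3  77.7 334.4] rpy [-3.14  0.    1.67] w 32.1 f [ 0.2 -0.5  0. ]
[-4.4  2.2 58.4]
```

```bash

python3 steer.py '-4.4 2.2 15 0 0 0 32;0 0 25 0 0 0 32;0 0 17 0 0 0 32;0 0 0 0 0 0 10;0 0 0 0 0 0 10' 30
python3 steer.py '0 0 0 0 0 0 10;0 0 0 0 0 0 10;0 -10 -1 0 0 0 10;0 -6.5 -0.5 0 0 0 10;0 -16.8 -1.5 0 0 0 10'
python3 steer.py '0 -16.9 -0.5 0 0 0 10;0 -16.9 1 0 0 0 10;0 -16.8 2.5 0 0 0 10;0 -16.6 3.8 0 0 0 10;0 -16.2 5 0 0 0 10'
```

```text
time: 60.53
tool_pos: [704.3, 71.4, 277.0]
tcp_rot: [-3.138, 0.0, 1.667]
contact_force: [-3.6, -2.2, -19.7]
gripper_width: 11.0
grasp_force: 27.0
time: 60.95
tool_pos: [676.6, 68.6, 282.0]
tcp_rot: [3.134, 0.003, 1.668]
contact_force: [5.0, -4.4, -3.9]
gripper_width: 10.2
grasp_force: 29.7
time: 61.37
tool_pos: [593.2, 60.1, 273.6]
tcp_rot: [3.129, 0.004, 1.668]
contact_force: [4.0, -6.5, 3.3]
gripper_width: 10.2
grasp_force: 30.8
```

```bash

python3 steer.py '0 -15.8 6.5 0 0 0 10;0 -15.3 7.5 0 0 0 10;0 -14.7 8.5 0 0 0 10;0 -14 9.5 0 0 0 10;0 -13.2 10.6 0 0 0 10'
python3 steer.py '0 -12.3 11.6 0 0 0 10;0 -11.3 12.5 0 0 0 10;0 -10.3 13.4 0 0 0 10;0 -9.2 14.2 0 0 0 10;0 -8 14.9 0 0 0 10'
python3 steer.py '0 -6.8 15.5 0 0 0 10;0 -5.5 16 0 0 0 10;0 -4.2 16.3 0 0 0 10;0 0 0 0 0 0 10'
```

```text
time: 61.78
tool_pos: [519.9, 52.8, 230.7]
tcp_rot: [3.131, 0.004, 1.668]
contact_force: [2.4, -7.4, 2.8]
gripper_width: 10.6
grasp_force: 31.9
time: 62.2
tool_pos: [468.7, 47.9, 162.9]
tcp_rot: [3.133, 0.004, 1.668]
contact_force: [1.1, -7.4, 2.2]
gripper_width: 10.6
grasp_force: 33.0
time: 62.53
tool_pos: [451.3, 46.4, 112.3]
tcp_rot: [3.137, 0.004, 1.668]
contact_force: [2.7, -5.8, -3.7]
gripper_width: 10.7
grasp_force: 32.7
```

```bash

python3 steer.py '0 -1.8 8 0 0 0 10;0 -1.2 8 0 0 0 10;0 -0.6 6 0 0 0 10;0 0 0 0 0 0 10;0 0 0 0 0 0 10'
python3 steer.py '0 0 2 0 0 0 10;0 0 0 0 0 0 10;0 0 0 0 0 0 10'
```

```text
time: 62.95
tool_pos: [448.0, 46.2, 91.6]
tcp_rot: [3.138, 0.004, 1.668]
contact_force: [0.1, -7.2, -3.2]
gripper_width: 10.8
grasp_force: 33.1
time: 63.2
tool_pos: [447.9, 46.2, 90.1]
tcp_rot: [3.138, 0.004, 1.668]
contact_force: [-1.0, -6.7, -0.6]
gripper_width: 10.7
grasp_force: 33.4
```

```bash

python3 steer.py '0 0 2 0 0 0 10;0 0 0 0 0 0 10;0 0 0 0 0 0 10'
python3 steer.py '0 0 1.5 0 0 0 10;0 0 0 0 0 0 10;0 0 0 0 0 0 10'
```

```text
time: 63.45
tool_pos: [447.9, 46.2, 89.7]
tcp_rot: [3.137, 0.004, 1.668]
contact_force: [-5.9, -7.2, 14.9]
gripper_width: 10.6
grasp_force: 35.0
time: 63.7
tool_pos: [448.0, 46.2, 89.6]
tcp_rot: [3.136, 0.004, 1.668]
contact_force: [-9.3, -8.3, 27.0]
gripper_width: 10.8
grasp_force: 36.2
```

```bash

python3 steer.py '0 0 0 0 0 0 32;0 0 0 0 0 0 32;0 0 0 0 0 0 32;0 0 -20 0 0 0 32;0 0 -40 0 0 0 32'
python3 steer.py '0 -20 -40 0 0 0 32;0 -30 -30 0 0 0 32;0 -30 -30 0 0 0 32;0 0 0 0 0 0 32;0 0 0 0 0 0 32'
python3 - <<'E'
from h import *
s=st();im,p=snap("side","s20");t,pt=snap("top","t20")
cv2.imwrite("pics/c20.png",np.hstack([cv2.resize(im[130:260,235:365,::-1],(400,400)),cv2.resize(t[140:270,370:500,::-1],(400,400))]))
E
```

```text
time: 64.12
tool_pos: [443.2, 47.7, 142.1]
tcp_rot: [-3.134, -0.001, 1.669]
contact_force: [-0.1, -0.6, 0.4]
gripper_width: 31.8
grasp_force: 0.0
time: 64.53
tool_pos: [370.2, 40.5, 242.9]
tcp_rot: [3.135, -0.001, 1.669]
contact_force: [0.8, -1.1, 0.0]
gripper_width: 31.7
grasp_force: 0.0
t 64.53 tcp [370.2  40.5 242.9] rpy [ 3.135e+00 -1.000e-03  1.669e+00] w 31.7 f [ 0.8 -1.1  0. ]
```

View pics/c20.png

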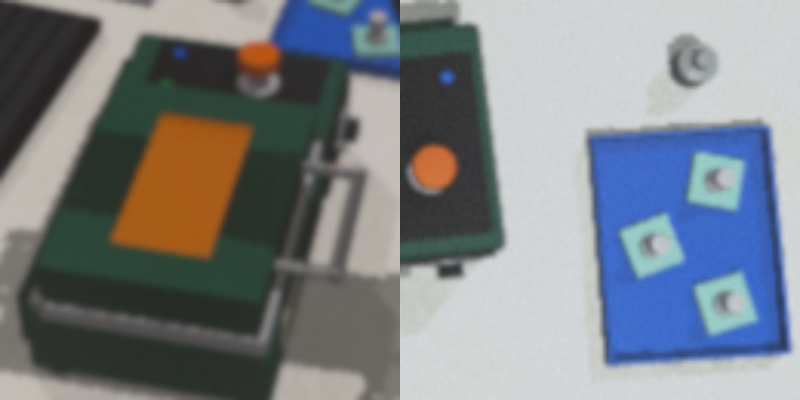

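The hood is shut with no gap, the knob is in, and the three coupons are flat in the tray. I'll hand the job in.

```bash
python3 -c "
from bench import bot
print(bot.sign_off())"
```

```text
the job is handed in; nothing more can be done
None
```

I cured all three coupons in the light box with a lamp hold of about 7 s, moved them to the tray (flat, stub up), left the hood shut and the knob in, and handed the job in at about 65 s; no verdict came back.

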